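Load a pressure canner with the filled tins and clamp its lid down evenly

ROBOT

A 6-joint arm with a two-finger parallel gripper is mounted at the origin on a cart in front of the work surface, level with it; the furniture and walls round the work are solid. World frame = base frame: x ahead of the robot, y to its left, z up, the work surface at z = 0. Lengths are in mm, angles in degrees, forces in N, time in s.
With the tool pointing down it reaches from about 300 to 875 mm from the base axis. Payload 6.4 kg.
Tool frame: the origin (TCP) lies on the centre line of the jaws, within the pads' length; the fingertips stand 14 mm ahead of it and the grasp point (between the pads) lies 5 mm behind it; z points along the fingers, y is the line along which they close (so a half turn about z gives the same grasp; the last joint's range is limited). The gripper opens to 85 mm and grips with 20 to 120 N. Pads are 22 mm wide; open, the fingers measure 114 mm over their backs; the gripper's body (76 mm by 85 mm) begins 54 mm behind the grasp point. The pads swing forward as they close: fully open they stand 13 mm farther back than shut.
Start: joints at [54.013, 10.359, 92.074, -0, 77.567, -11.82], TCP at [235.397, 524.623, 206.588] pointing down, gripper open.
Joint ranges: [-171.53, 171.53], [-51.25, 118.39], [17.06, 147.69], [-65.23, 245.23], [0, 150.52], [-178.68, 178.68]. Speed limits (degrees/s): [147.25, 147.25, 172.46, 180, 180, 180].

INTERFACE

Orientations are given as a 3x3 rotation matrix whose columns are the frame's x, y, z axes.
In Python, from plant import * gives the robot as it stands.
- The arm moves only by the tool jog_arm, never from a script. Its argument "targets" is a list that holds one entry, the list of rows, each a list of 7 numbers: the shift along the tool's x, y, z in m, then the turn, a rotation vector about the tool's x, y, z in rad, then the opening, from 0 (shut) to 1 (fully open). A call has 1 to 20 rows; each row is the pose to reach, as a shift and turn from the pose commanded when the call began, along the tool's axes at that moment; what a row does not reach only later rows make up. A row lasts 1/10 s, in which the tool goes at most 50 mm and 8.59 degrees, less where a joint would pass 70% of its speed; a pose out of reach is approached as far as the arm can. A call with a gripper value outside its range is refused whole. The fingers move at their own pace and stop on an object; "grip_force" is the grip in N (left out, the last holds). Time passes only in rows, so rows that repeat a pose let the fingers close. It gives the time, the measured TCP pose, the force, the opening and the grip force at its end, in the units of the state.
- get_obs(): the state, without advancing time (a new reading comes with each control period).
- camera(name): name is "side" or "top" or "wrist"; returns a dict with "img" (420x560x3 uint8, red, green, blue), "intrinsics" (3x3 intrinsics, pixels), "origin" and "orientation" of the camera in the world. Camera axes: x right, y up, looking along -z (the intrinsics and any distortion apply to the point x, -y, -z); pixel columns grow to the right and rows downward; lengths in mm; the calibration is good to about 2 mm. The wrist camera is an equidistant fisheye: a pixel r from the principal point sees the ray r / f radians off the axis. A picture is of the moment at which its call begins. There is no depth.
- finish_job(): hands the job in; it is judged then, once.
The state is a dict: "time": time; "q": joint angles; "qd": joint speeds; "tau": joint torques, N m; "ee_pos": TCP position; "tool_rot": TCP orientation; "force": force on the tool from outside, world axes, zero at the start; "torque": the same for the moment, N m; "finger_gap": opening from 0.0 (shut) to 1.0 (fully open); "grasp_force": force on a finger pad.
Only numpy, scipy, OpenCV 4.12 (cv2) and the standard library are available. Lean on these libraries where they do the work, as an engineer would, in place of code of your own. Each camera call takes 0.05 s, during which the arm holds its last target. There are 200 camera calls.

TASK

Some of the sealed tins on the worktop are filled and some are empty, though they look alike: lift them to feel which, stand every filled tin upright inside the pressure canner and every empty one upright on the stone tray. Then set the lid on the canner with its ears between the wing nuts and turn it clockwise until the ears are home under the nuts, and tighten the four wing nuts clockwise in two rounds, first all of them to about half way, then all fully tight, going crosswise in each round (each nut is followed by the one opposite) so that the lid goes down level. Leave the salt shaker, timer and cup where they are.

Things in the scene. Friction and masses are not known exactly. Their poses are not given: they have to be found in the camera images.
- canner: pressure canner: round aluminium pan, fixed on the worktop, 105 mm tall to its rim, 190 mm across inside; origin under its centre, z up. Four studs with black wing nuts stand 130 mm from its centre at 45, 135, 225 and 315 degrees from its x axis towards y (nut_0, 1, 2, 3; opposite pairs 0-2 and 1-3). Black side handles along x, below the rim, reach out to 144 mm
- rack (a point): centre of the top of the canner's flat rack, on which the tins stand, 45 mm above the worktop and 60 mm below the rim; there is room for three tins side by side, 42 mm from the centre
- gasket_top (a point): centre of the ring of springy rubber gasket on the canner's rim, 109 mm above the worktop, on which the rim of the lid rests
- lid_grip (a point): middle of the lid's black bar handle (bar 100 mm long along x, 16 mm wide along y, 18 mm tall, open beneath between its end posts), 53 mm above the underside of the lid's rim; z up. Resting on the gasket it is 162 mm above the worktop, clamped down 158 mm. A gauge 38 mm across and a vent weight stand 66 mm from it along +y and -y, up to 38 mm above the rim's underside
- lid_rim (a point): centre of the underside of the lid's rim; axes as the lid's handle. Aluminium lid, 0.6 kg, 208 mm across; a tapered centring step below (7 mm deep, 181 mm across above, 166 mm below) goes into the pan. Four hooked ears, 44 mm wide and 8 mm thick, reach out to 150 mm at 45, 135, 225 and 315 degrees from x
- lid_ear (a point): middle of the slot in the ear at 45 degrees (all four are alike; 16 mm wide, open clockwise). Set on about 30 to 45 degrees anticlockwise of home, the ears pass down between the nuts; turned clockwise they run under the nuts (2 mm to spare) and stop at the 10 mm studs with the lid's x along the canner's x or y (any quarter turn)
- tray: pale stone tray, oval, 230 mm long (x) by 130 mm wide (y), 12 mm thick, fixed; origin under its centre
- salt: bystander: salt shaker, 44 mm across, 90 mm tall; origin under its centre
- timer: bystander: round egg timer, 69 mm across, 61 mm tall; origin under its centre
- cup: bystander: espresso cup, 62 mm across, 50 mm tall; origin under its centre
- tin_a_mid (a point): centre (half-way up) of a sealed plain steel tin, 64 mm across and 48 mm tall, z up; it may be filled (about 0.3 to 0.5 kg) or empty (about 0.1 kg), which cannot be seen; absent (None) in some starts
- tin_b_mid (a point): centre (half-way up) of a sealed plain steel tin, 64 mm across and 48 mm tall, z up; it may be filled (about 0.3 to 0.5 kg) or empty (about 0.1 kg), which cannot be seen; absent (None) in some starts
- tin_c_mid (a point): centre (half-way up) of a sealed plain steel tin, 64 mm across and 48 mm tall, z up; it may be filled (about 0.3 to 0.5 kg) or empty (about 0.1 kg), which cannot be seen; absent (None) in some starts
- tin_d_mid (a point): centre (half-way up) of a sealed plain steel tin, 64 mm across and 48 mm tall, z up; it may be filled (about 0.3 to 0.5 kg) or empty (about 0.1 kg), which cannot be seen; absent (None) in some starts
- tin_e_mid (a point): centre (half-way up) of a sealed plain steel tin, 64 mm across and 48 mm tall, z up; it may be filled (about 0.3 to 0.5 kg) or empty (about 0.1 kg), which cannot be seen; absent (None) in some starts
- nut_0 (a joint): a black wing nut of the canner: 0 when slack, growing as it is turned clockwise seen from above, about 1.4 half tight, 2.8 at its stop, fully tight. It stays where it is left (friction 0.12 N m, up to 0.2 N m when it clamps) and rides down its stud 2.2 mm per rad; it starts between 0 and 0.25
- nut_0_grip (a point): middle of the wing of nut_0 (58 mm long along this point's x, 13 mm thick along y, 26 mm tall), on the nut's axis, about 152 mm above the worktop when slack, 146 mm when tight (top of the stud 167 mm at most); turns with the nut
- nut_1 (a joint): a black wing nut of the canner: 0 when slack, growing as it is turned clockwise seen from above, about 1.4 half tight, 2.8 at its stop, fully tight. It stays where it is left (friction 0.12 N m, up to 0.2 N m when it clamps) and rides down its stud 2.2 mm per rad; it starts between 0 and 0.25
- nut_1_grip (a point): middle of the wing of nut_1 (58 mm long along this point's x, 13 mm thick along y, 26 mm tall), on the nut's axis, about 152 mm above the worktop when slack, 146 mm when tight (top of the stud 167 mm at most); turns with the nut
- nut_2 (a joint): a black wing nut of the canner: 0 when slack, growing as it is turned clockwise seen from above, about 1.4 half tight, 2.8 at its stop, fully tight. It stays where it is left (friction 0.12 N m, up to 0.2 N m when it clamps) and rides down its stud 2.2 mm per rad; it starts between 0 and 0.25
- nut_2_grip (a point): middle of the wing of nut_2 (58 mm long along this point's x, 13 mm thick along y, 26 mm tall), on the nut's axis, about 152 mm above the worktop when slack, 146 mm when tight (top of the stud 167 mm at most); turns with the nut
- nut_3 (a joint): a black wing nut of the canner: 0 when slack, growing as it is turned clockwise seen from above, about 1.4 half tight, 2.8 at its stop, fully tight. It stays where it is left (friction 0.12 N m, up to 0.2 N m when it clamps) and rides down its stud 2.2 mm per rad; it starts between 0 and 0.25
- nut_3_grip (a point): middle of the wing of nut_3 (58 mm long along this point's x, 13 mm thick along y, 26 mm tall), on the nut's axis, about 152 mm above the worktop when slack, 146 mm when tight (top of the stud 167 mm at most); turns with the nut
Things that resemble listed ones, but are neither listed nor needed, are in the scene too. What is shaped like the part that bears tin_c_mid but orange or yellow is not meant.

How it is judged (in metres and radians):
On the way, in this order (a step that is already met when the one before it is completed fails the run):
1. every filled tin (it weighs over 2 N) stands upright on the rack inside the canner, every empty one upright on the tray, at rest (angle between each of tin_a_mid, tin_b_mid, tin_c_mid, tin_d_mid, tin_e_mid's own z axis and vertical below 0.15 rad and linear speed of each of tin_a, tin_b, tin_c, tin_d, tin_e below 0.02 m/s and ((horizontal distance between tin_a_mid and canner below 0.072 m and z of tin_a_mid in the frame of canner between 0.061 and 0.077 m and contact force between tin_a and canner above 2 N) or (horizontal distance between tin_a_mid and tray below 0.115 m and z of tin_a_mid in the frame of tray between 0.031 and 0.042 m and contact force between tin_a and tray below 1.8 N)) and ((horizontal distance between tin_b_mid and canner below 0.072 m and z of tin_b_mid in the frame of canner between 0.061 and 0.077 m and contact force between tin_b and canner above 2 N) or (horizontal distance between tin_b_mid and tray below 0.115 m and z of tin_b_mid in the frame of tray between 0.031 and 0.042 m and contact force between tin_b and tray below 1.8 N)) and ((horizontal distance between tin_c_mid and canner below 0.072 m and z of tin_c_mid in the frame of canner between 0.061 and 0.077 m and contact force between tin_c and canner above 2 N) or (horizontal distance between tin_c_mid and tray below 0.115 m and z of tin_c_mid in the frame of tray between 0.031 and 0.042 m and contact force between tin_c and tray below 1.8 N)) and ((horizontal distance between tin_d_mid and canner below 0.072 m and z of tin_d_mid in the frame of canner between 0.061 and 0.077 m and contact force between tin_d and canner above 2 N) or (horizontal distance between tin_d_mid and tray below 0.115 m and z of tin_d_mid in the frame of tray between 0.031 and 0.042 m and contact force between tin_d and tray below 1.8 N)) and ((horizontal distance between tin_e_mid and canner below 0.072 m and z of tin_e_mid in the frame of canner between 0.061 and 0.077 m and contact force between tin_e and canner above 2 N) or (horizontal distance between tin_e_mid and tray below 0.115 m and z of tin_e_mid in the frame of tray between 0.031 and 0.042 m and contact force between tin_e and tray below 1.8 N))), for 0.2 s.
2. the lid rests on the canner's gasket, turned home so that its ears lie under the wing nuts, released (horizontal distance between lid_grip and canner below 0.006 m and (angle between the x axis of lid_grip and the x axis of canner, either way round below 0.09 rad or angle between the x axis of lid_grip and the y axis of canner, either way round below 0.09 rad) and z of lid_grip in the frame of canner below 0.1655 m and contact force between the fingers and lid below 0.2 N), for 0.2 s.
3. all four wing nuts are about half tight (0.9 to 2.0 rad) (value of joint nut_0 between 0.9 and 2 rad and value of joint nut_1 between 0.9 and 2 rad and value of joint nut_2 between 0.9 and 2 rad and value of joint nut_3 between 0.9 and 2 rad), for 0.1 s.
At the end, for the whole second after the job is handed in: filled tins upright on the rack in the canner, empty tins upright on the stone tray, all at rest; the lid within 6 mm of the canner's centre and 0.09 rad of home, drawn down (grip point under 159.5 mm), level within 0.010 rad; all four wing nuts at 2.55 rad or more (all of step 1 and horizontal distance between lid_grip and canner below 0.006 m and (angle between the x axis of lid_grip and the x axis of canner, either way round below 0.09 rad or angle between the x axis of lid_grip and the y axis of canner, either way round below 0.09 rad) and value of joint each of nut_0, nut_1, nut_2, nut_3 above 2.55 rad and angle between lid_grip's own z axis and vertical below 0.01 rad and z of lid_grip in the frame of canner below 0.1595 m); the robot touches nothing.
It fails at once if a wing nut tightened well past half way (2.05 rad) while another is still slack (under 0.8 rad) (value of joint any of nut_0, nut_1, nut_2, nut_3 above 2.05 rad and value of joint any of nut_0, nut_1, nut_2, nut_3 below 0.8 rad).
It fails at once if two neighbouring wing nuts half tight while the two opposite them are still slack ((value of joint each of nut_0, nut_1 above 0.9 rad and value of joint each of nut_2, nut_3 below 0.6 rad) or (value of joint each of nut_1, nut_2 above 0.9 rad and value of joint each of nut_3, nut_0 below 0.6 rad) or (value of joint each of nut_2, nut_3 above 0.9 rad and value of joint each of nut_0, nut_1 below 0.6 rad) or (value of joint each of nut_3, nut_0 above 0.9 rad and value of joint each of nut_1, nut_2 below 0.6 rad)).
It fails at once if two neighbouring wing nuts fully tight while the two opposite them are only half tight ((value of joint each of nut_0, nut_1 above 2.4 rad and value of joint each of nut_2, nut_3 below 1.9 rad) or (value of joint each of nut_1, nut_2 above 2.4 rad and value of joint each of nut_3, nut_0 below 1.9 rad) or (value of joint each of nut_2, nut_3 above 2.4 rad and value of joint each of nut_0, nut_1 below 1.9 rad) or (value of joint each of nut_3, nut_0 above 2.4 rad and value of joint each of nut_1, nut_2 below 1.9 rad)).
It fails at once if the lid drawn down askew by the nuts (more than 0.025 rad) (angle between lid_grip's own z axis and vertical above 0.025 rad and value of joint any of nut_0, nut_1, nut_2, nut_3 above 0.9 rad).
It fails at once if salt shaker, timer or cup pushed more than 30 mm away (distance of any of salt, timer, cup from where it was at the start of the episode above 0.03 m).
Of tin_a, tin_b, tin_c, tin_d, tin_e only 3 to 5 are there at a start; the rules pass over those that are not, and their reading is None.
At some moment in a run one of tin_a, tin_b, tin_c, tin_d, tin_e may be knocked a few centimetres aside while the robot is not near it.
It also fails if it takes over 210 s, if anything falls off the work surface, if the arm or the gripper's body presses on something with over 40 N, if the wrist force passes 120 N, or if a joint passes its speed limit or range.

## Working session

There is one attempt and no reset: what is moved stays moved. The work goes in short steps, Python scripts to look and compute and a tool call to move; the robot and the scene stay as the last step left them, time stands still between calls to the robot, and variables do not carry over. Pictures are saved under pics/ and viewed, at most 14 in all, crops included, and the job is handed in when it is done.

Besides the shell and the picture viewer there is one more tool, called after "Emit:" as name([rows], argument=value, ...), one row to a line, values as JSON. jog_arm: Moves the arm, as the interface text tells. Its arguments: {"type":"object","properties":{"targets":{"type":"array"},"grip_force":{"type":"number"}},"required":["targets"]}

```bash
ls; mkdir -p pics
python3 - <<'E'
from plant import *
import cv2
for n in ["top","side"]:
    c=camera(n); cv2.imwrite(f"pics/{n}0.png",c["img"][:,:,::-1]); print(n,c["intrinsics"],c["origin"],c["orientation"])
o=get_obs(); print({k:o[k] for k in("time","ee_pos","tool_rot","force","finger_gap")})
E
```

```text
pics
top [[386.11859668   0.         284.41650546]
 [  0.         386.11859668 207.8219639 ]
 [  0.           0.           1.        ]] [ 316.66451848  -25.20797388 1436.67565234] [[ 0.01602584  0.98556204 -0.16855455]
 [-0.99985275  0.01683058  0.00334669]
 [ 0.00613524  0.1684761   0.98568665]]
side [[498.24436826   0.         281.16348577]
 [  0.         498.24436826 206.83340446]
 [  0.           0.           1.        ]] [ 319.87468208 1194.4284363  1149.43126334] [[-0.98079087  0.13961895 -0.13621972]
 [-0.19419979 -0.63331779  0.74912951]
 [ 0.01832231  0.76119322  0.64826628]]
{'time': 0.1, 'ee_pos': array([235.0718879 , 524.17348611, 205.77220162]), 'tool_rot': array([[-9.12367041e-01,  4.09372041e-01, -9.56018676e-04],
       [ 4.09373005e-01,  9.12366230e-01, -1.26720656e-03],
       [ 3.53480219e-04, -1.54752574e-03, -9.99998740e-01]]), 'force': array([ 0.00820543, -0.39728323,  0.0398762 ]), 'finger_gap': 1.0004472301366654}
```

View pics/top0.png

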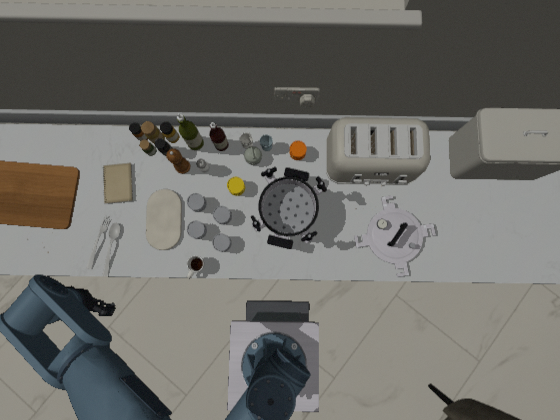

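View pics/side0.png

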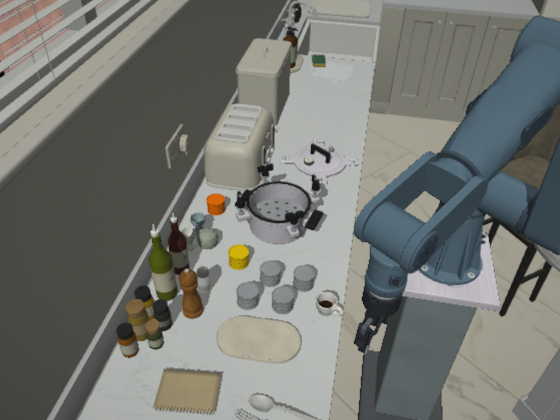

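Top view: four plain tins at about (197,202), (223,215), (196,230), (222,243). The canner is at (289,206), the tray at (164,219), the lid at (395,236) and the cup at (196,264). The orange (298,150) and yellow (236,186) tins are not meant. I'll confirm in an enlarged crop and look for a fifth tin around (253,150).

```bash
cat > h.py <<'E'
from plant import *
import cv2, numpy as np
def ray(c,uv):
    K=c["intrinsics"]; uv=np.atleast_2d(uv).astype(float)
    d=np.c_[(uv[:,0]-K[0,2])/K[0,0],-(uv[:,1]-K[1,2])/K[1,1],-np.ones(len(uv))]
    return d@np.array(c["orientation"]).T
def at(c,uv,z):
    d=ray(c,uv); o=np.array(c["origin"]); return (o+d*((z-o[2])/d[:,2:]))[:,:2]
def proj(c,P):
    K=c["intrinsics"]; p=(np.atleast_2d(P)-c["origin"])@np.array(c["orientation"])
    return np.c_[K[0,2]+K[0,0]*p[:,0]/-p[:,2],K[1,2]-K[1,1]*p[:,1]/-p[:,2]]
def fishproj(c,P):
    K=c["intrinsics"]; p=(np.atleast_2d(P)-c["origin"])@np.array(c["orientation"])
    x,y,z=p[:,0],-p[:,1],-p[:,2]; r=np.hypot(x,y); t=np.arctan2(r,z)
    return np.c_[K[0,2]+K[0,0]*t*x/r,K[1,2]+K[1,1]*t*y/r]
def fishat(c,uv,z):
    K=c["intrinsics"]; uv=np.atleast_2d(uv).astype(float)
    a=np.c_[(uv[:,0]-K[0,2])/K[0,0],(uv[:,1]-K[1,2])/K[1,1]]; t=np.hypot(a[:,0],a[:,1])+1e-9
    d=np.c_[np.sin(t)*a[:,0]/t,-np.sin(t)*a[:,1]/t,-np.cos(t)]@np.array(c["orientation"]).T
    o=np.array(c["origin"]); return (o+d*((z-o[2])/d[:,2:]))[:,:2]
def circ(x,y,z,r,n=72):
    a=np.linspace(0,2*np.pi,n); return np.c_[x+r*np.cos(a),y+r*np.sin(a),0*a+z]
def go(x,y,z,yaw=None):
    "shift in tool axes (m), yaw turn (rad); yaw = world angle of tool x axis in deg"
    o=get_obs(); R=np.array(o["tool_rot"]); d=R.T@(np.array([x,y,z])-o["ee_pos"])/1000
    return d.round(4)
E
python3 - <<'E'
from h import *
c=camera("top"); im=c["img"][:,:,::-1]
crop=im[125:285,140:300]; A=cv2.resize(crop,None,fx=3.7,fy=3.7,interpolation=cv2.INTER_CUBIC)
cv2.imwrite("pics/topA.png",A)
crop=im[160:285,250:445]; cv2.imwrite("pics/topB.png",cv2.resize(crop,None,fx=4.1,fy=4.1,interpolation=cv2.INTER_CUBIC))
for p in [(197,202),(223,215),(196,230),(222,243)]: print("tin",at(c,p,40))
print("can",at(c,(289,206),109),"tray",at(c,(164,219),12),"lid",at(c,(398,235),53))
E
```

```text
tin [[571.71261031 291.52856277]]
tin [[525.05739529 194.04260065]]
tin [[468.38084069 289.55954792]]
tin [[422.83755548 193.27407225]]
can [[550.42604389 -45.61374185]] tray [[510.48927605 416.89539045]] lid [[ 461.03963878 -440.21793333]]
```

View pics/topA.png

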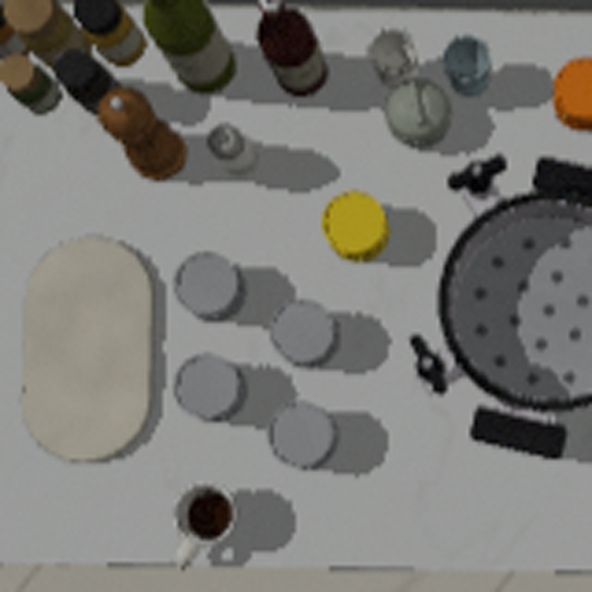

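View pics/topB.png

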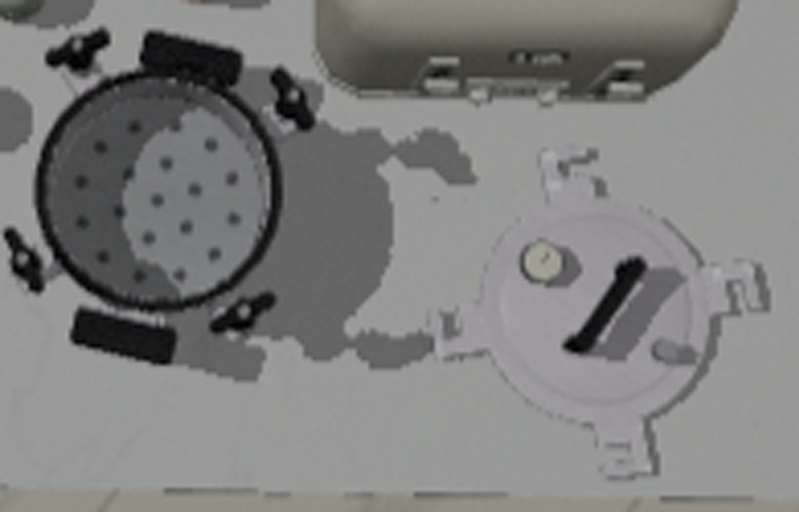

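Crops: four steel tins with their tops at crop A (207,285), (304,332), (208,386), (303,435). The salt shaker is at A(235,150), the timer at A(418,112) and the cup at A(208,515). Only the yellow A(355,225) and orange A(580,93) tins could be mistaken for them, and they are excluded by colour. In crop B, the canner rim centre is at (158,190), the nuts are at (78,52), (292,98), (25,260) and (243,313), and the lid bar runs (630,270)–(577,345).

```bash
cat >> h.py <<'E'
def plan(wps):
    "wps: (x,y,z,phi) world mm/deg, phi=closing line angle; prints tool-frame shift/turn from now"
    o=get_obs(); p0=np.array(o["ee_pos"]); R=np.array(o["tool_rot"]); f0=np.degrees(np.arctan2(R[1,1],R[0,1]))
    print("t",round(o["time"],2),"q1,q6",o["q"][0].round(1),o["q"][5].round(1),"ee",p0.round(1),"phi",f0.round(1))
    for x,y,z,f in wps:
        s=R.T@(np.array([x,y,z])-p0)/1000; d=(f0-f+180)%360-180
        q6=np.degrees(np.arctan2(y,x))-f0+d
        print((x,y,z,f),"->",s.round(4),"rz",np.radians(d).round(3),"q6",q6.round(0))
E
python3 - <<'E'
from h import *
c=camera("top")
A=lambda p:(np.array(p)+.5)/3.7-.5+[140,125]
B=lambda p:(np.array(p)+.5)/4.1-.5+[250,160]
for p in [(207,285),(304,332),(208,386),(303,435)]: print("tin",at(c,A(p),48))
n=np.array([(292,98),(78,52),(25,260),(243,313)]); N=at(c,B(n),158); print("nuts",N,N.mean(0))
ctr=at(c,B((158.5,190)),107)[0]; d=N-ctr; print("rim",ctr,"r",np.hypot(*d.T),"ang",np.degrees(np.arctan2(d[:,1],d[:,0])))
print("rim dia",at(c,B([(36,190),(281,190),(158,68),(158,311)]),107))
print("handles",at(c,B([(191,58),(123,335)]),85))
print("tray",at(c,A([(22,340),(152,340),(90,235),(90,462)]),12))
L=at(c,B([(630,270),(577,345)]),62);print("bar",L,L.mean(0),np.degrees(np.arctan2(*(L[0]-L[1])[::-1])))
L=at(c,B([(570,172),(740,287),(628,450),(456,330)]),8);print("ears",L,L.mean(0))
L=at(c,B([(543,260)]),38);print("gauge",L)
o=get_obs();print(o["force"],o["q"])
E
```

```text
tin [[571.41726693 294.95824486]]
tin [[526.12280713 197.2530675 ]]
tin [[471.27351867 288.49820146]]
tin [[425.05938312 193.84255836]]
nuts [[ 621.19024865 -151.97240232]
 [ 657.34540775   26.22979305]
 [ 482.20563539   65.33767646]
 [ 441.9454676  -112.30249012]] [550.67168985 -43.17685573]
rim [550.86502117 -43.12680285] r [129.58781634 127.07639482 128.36921176 129.03001535] ang [ -57.13346576   33.07843484  122.33432722 -147.58004029]
rim dia [[ 549.07864126   61.29364006]
 [ 552.65312423 -147.64796996]
 [ 657.90515162  -41.15945551]
 [ 447.43971517  -44.18908412]]
handles [[673.11184079 -70.31939111]
 [428.579111   -14.92804488]]
tray [[518.61293877 485.92109602]
 [520.8228588  355.42905582]
 [627.74618903 425.08371966]
 [397.6480794  409.31091578]]
bar [[ 494.72379762 -457.66416938]
 [ 428.32164797 -409.18873184]] [ 461.52272279 -433.42645061] -36.13049578289369
ears [[ 591.58202089 -422.63402399]
 [ 487.83415509 -574.25362874]
 [ 339.77228783 -467.04928545]
 [ 444.4469886  -315.15540085]] [ 465.9088631  -444.77308476]
gauge [[ 505.51075957 -387.8171783 ]]
[ 0.0997247  -0.51562287 -0.82405026] [ 5.40135486e+01  1.03870025e+01  9.21073920e+01  2.11538021e-03
  7.75665947e+01 -1.18190347e+01]
```

Run:
```python
from h import *
c=camera("top"); g=cv2.cvtColor(c["img"],cv2.COLOR_RGB2GRAY); np.save("t0.npy",g)
plan([(571,295,150,-20),(571,295,32,-20)])
```

```text
t 0.25 q1,q6 54.0 -11.8 ee [235.2 524.4 206.1] phi 65.8
(571, 295, 150, -20) -> [-0.4003 -0.0718  0.0561] rz 1.498 q6 47.0
(571, 295, 32, -20) -> [-0.4003 -0.0717  0.1741] rz 1.498 q6 47.0
```

Emit:
jog_arm([
  [[-0.4,-0.072,0.056,0,0,1.498,1],[-0.4,-0.072,0.056,0,0,1.498,1],[-0.4,-0.072,0.056,0,0,1.498,1],[-0.4,-0.072,0.056,0,0,1.498,1],[-0.4,-0.072,0.056,0,0,1.498,1],[-0.4,-0.072,0.056,0,0,1.498,1],[-0.4,-0.072,0.056,0,0,1.498,1],[-0.4,-0.072,0.056,0,0,1.498,1],[-0.4,-0.072,0.056,0,0,1.498,1],[-0.4,-0.072,0.056,0,0,1.498,1],[-0.4,-0.072,0.056,0,0,1.498,1],[-0.4,-0.072,0.056,0,0,1.498,1],[-0.4,-0.072,0.056,0,0,1.498,1]],
])

```text
time: 1.55
ee_pos: [570.5, 295.6, 150.7]
tool_rot: [[0.338, 0.941, 0.0], [0.941, -0.338, -0.0], [0.0, 0.0, -1.0]]
force: [-0.4, 0.0, -0.4]
finger_gap: 0.999
grasp_force: 0.0
```

```bash
cat >> h.py <<'E'
TM=at  # tin finder: match tin-top patch from the first picture near given world points
def tins(pts,rad=10):
    c=camera("top"); g=cv2.cvtColor(c["img"],cv2.COLOR_RGB2GRAY).astype(np.float32); t=np.load("t0.npy").astype(np.float32)
    p=proj(c,[[571.4,295,48]])[0].round().astype(int); off=proj(c,[[571.4,295,48]])[0]-p
    T=t[p[1]-10:p[1]+11,p[0]-11:p[0]+12]
    M=cv2.matchTemplate(g,T,cv2.TM_CCOEFF_NORMED)
    for x,y,z in pts:
        q=proj(c,[[x,y,z]])[0].round().astype(int)-[11,10]
        W=M[q[1]-rad:q[1]+rad+1,q[0]-rad:q[0]+rad+1]; j=np.unravel_index(W.argmax(),W.shape)
        uv=np.array([j[1],j[0]])-rad+q+[11,10]+off; print((x,y),"found",at(c,uv,z)[0].round(1),"score",W.max().round(2))
E
python3 - <<'E'
from h import *
tins([(571.4,295,48),(526,197,48),(471,288.5,48),(425,194,48)])
c=camera("wrist"); cv2.imwrite("pics/w1.png",c["img"][:,:,::-1])
print(fishproj(c,[[571.4,295,48],[526,197,48]]))
plan([(571,295,32,-20),(571,295,150,-20)])
E
```

```text
(571.4, 295) found [568.1 269.3] score 0.42
(526, 197) found [525. 198.] score 0.71
(471, 288.5) found [465.7 253.2] score 0.41
(425, 194) found [427.  193.8] score 0.69
[[282.25685833 202.16761545]
 [272.63398252 306.69805404]]
t 1.65 q1,q6 16.8 36.7 ee [570.6 295.7 150.8] phi -19.8
(571, 295, 32, -20) -> [-0.0005  0.0006  0.1188] rz 0.003 q6 47.0
(571, 295, 150, -20) -> [-0.0005  0.0006  0.0008] rz 0.003 q6 47.0
```

View pics/w1.png

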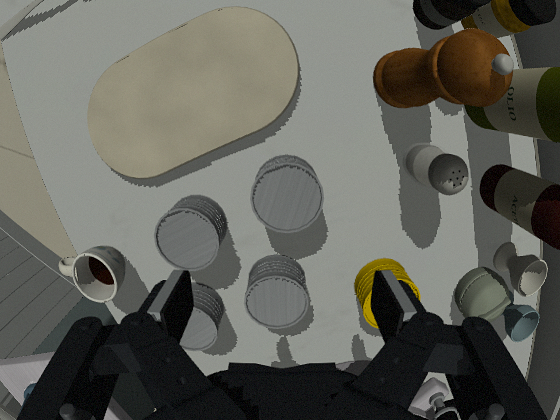

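The wrist view shows tin A's top at (287,200), predicted at (282,202), so the calibration holds. The other three tins are in place. I'll descend, grip and lift.

Emit:
jog_arm([
  [[0,0,0.06,0,0,0,1],[0,0,0.119,0,0,0,1],[0,0,0.119,0,0,0,1],[0,0,0.119,0,0,0,1],[0,0,0.119,0,0,0,0.4],[0,0,0.119,0,0,0,0.4],[0,0,0.119,0,0,0,0.4],[0,0,0.119,0,0,0,0.4],[0,0,0.119,0,0,0,0.4],[0,0,0.09,0,0,0,0.4],[0,0,0.05,0,0,0,0.4],[0,0,0,0,0,0,0.4],[0,0,-0.06,0,0,0,0.4],[0,0,-0.06,0,0,0,0.4],[0,0,-0.06,0,0,0,0.4],[0,0,-0.06,0,0,0,0.4]],
], grip_force=40)

```text
time: 3.25
ee_pos: [570.1, 294.9, 209.2]
tool_rot: [[0.342, 0.94, -0.002], [0.94, -0.342, -0.001], [-0.001, -0.002, -1.0]]
force: [-0.0, -0.6, -0.7]
finger_gap: 0.404
grasp_force: 0.0
```

Run:
```python
from h import *
o=get_obs(); print(o["force"],o["torque"],o["grasp_force"],o["finger_gap"])
a=np.radians(78); 
plan([(550.8+42*np.cos(a),-43.2+42*np.sin(a),210,-12),(550.8+42*np.cos(a),-43.2+42*np.sin(a),78,-12),(585,418,210,90),(585,418,46,90)])
```

```text
[-0.01333402 -0.60518567 -0.65670011] [ 0.00467428 -0.01881373 -0.06899706] 0.0 0.4043698756004618
t 3.25 q1,q6 16.8 36.8 ee [570.1 294.9 209.2] phi -20.0
(np.float64(559.5322910143459), np.float64(-2.117800769180171), 210, -12) -> [-0.2827  0.0917 -0.0007] rz -0.14 q6 12.0
(np.float64(559.5322910143459), np.float64(-2.117800769180171), 78, -12) -> [-0.2826  0.0919  0.1313] rz -0.14 q6 12.0
(585, 418, 210, 90) -> [ 0.1208 -0.0281 -0.0009] rz -1.92 q6 -54.0
(585, 418, 46, 90) -> [ 0.121  -0.0278  0.1631] rz -1.92 q6 -54.0
```

Run:
```python
from h import *
tins([(526,197,48),(471,288.5,48),(425,194,48)])
c=camera("wrist"); cv2.imwrite("pics/w2.png",c["img"][:,:,::-1]); print(fishproj(c,[[571.4,295,48]]))
```

```text
(526, 197) found [525. 198.] score 0.71
(471, 288.5) found [469.1 264.1] score 0.49
(425, 194) found [427.  193.8] score 0.69
[[283.15378161 185.41344453]]
```

View pics/w2.png

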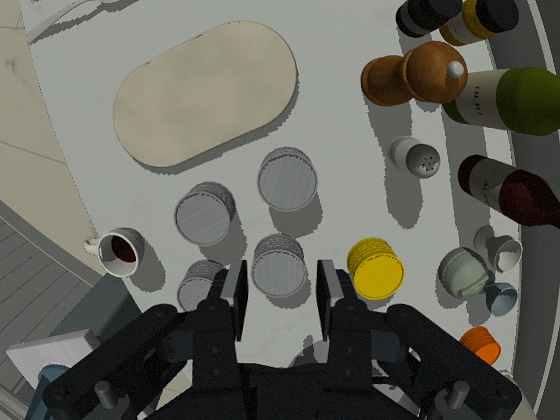

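Tin A is still upright in place at (287,182). The grip closed too late or too high, so I'll retry lower, wait longer and check the force before lifting.

Emit:
jog_arm([
  [[0,0,0,0,0,0,1],[0,0,0.06,0,0,0,1],[0,0,0.12,0,0,0,1],[0.001,0.001,0.184,0,0,0,1],[0.001,0.001,0.184,0,0,0,1],[0.001,0.001,0.184,0,0,0,1],[0.001,0.001,0.184,0,0,0,0.4],[0.001,0.001,0.184,0,0,0,0.4],[0.001,0.001,0.184,0,0,0,0.4],[0.001,0.001,0.184,0,0,0,0.4],[0.001,0.001,0.184,0,0,0,0.4],[0.001,0.001,0.184,0,0,0,0.4]],
], grip_force=60)

```text
time: 4.55
ee_pos: [572.5, 295.9, 27.3]
tool_rot: [[0.342, 0.94, 0.001], [0.94, -0.342, 0.0], [0.001, 0.001, -1.0]]
force: [0.0, -0.0, 0.1]
finger_gap: 0.399
grasp_force: 0.0
```

Run:
```python
from h import *
o=get_obs(); print(o["ee_pos"],o["q"],o["grasp_force"])
c=camera("wrist"); print(c["origin"],c["orientation"],c["intrinsics"])
s=camera("side")
a=cv2.resize(c["img"],(400,300),interpolation=cv2.INTER_AREA); p=proj(s,[[571,295,48]])[0].astype(int); print(p)
b=cv2.resize(s["img"][p[1]-60:p[1]+60,p[0]-80:p[0]+80],(400,300),interpolation=cv2.INTER_CUBIC)
cv2.imwrite("pics/w3.png",np.hstack([a,b])[:,:,::-1])
```

```text
[572.50316715 295.91007311  27.3168906 ] [ 1.68017677e+01  3.03970284e+01  8.80766871e+01 -2.02813120e-03
  6.14639650e+01  3.67933944e+01] 0.0
[598.89864564 368.03934404 194.76063391] [[ 0.93964834  0.32626724  0.10300816]
 [-0.34213783  0.8945946   0.28747559]
 [ 0.00164332 -0.30536895  0.9522327 ]] [[325.1922621    0.         281.61268917]
 [  0.         325.1922621  212.67827369]
 [  0.           0.           1.        ]]
[248 288]
```

View pics/w3.png

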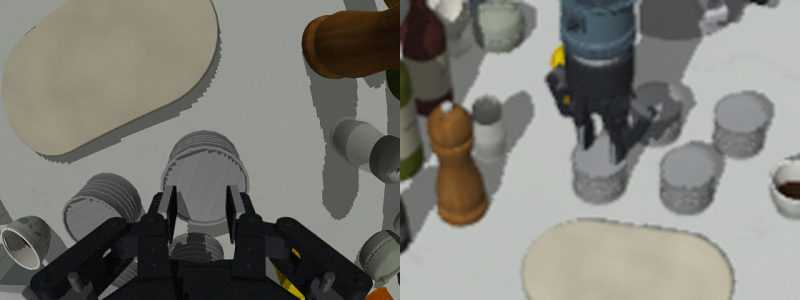

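Run:
```python
from h import *
o=get_obs(); c=camera("wrist"); s=camera("side"); e=np.array(o["ee_pos"]); R=np.array(o["tool_rot"])
for d in (-20,-5,0,14): print(d,fishproj(c,e+R[:,2]*d),proj(s,e+R[:,2]*d))
p=proj(s,e)[0].astype(int); 
b=cv2.resize(s["img"][p[1]-60:p[1]+40,p[0]-65:p[0]+65],(650,500),interpolation=cv2.INTER_CUBIC); print(p)
cv2.imwrite("pics/w4.png",b[:,:,::-1])
print(circ(571,295,48,32,5), fishproj(c,circ(571,295,48,32,5)))
```

```text
-20 [[280.84398466 267.98630426]] [[248.5197668  289.13049643]]
-5 [[280.88010032 255.42511807]] [[248.64419216 292.54437066]]
0 [[280.89108147 251.64710768]] [[248.68529265 293.67205005]]
14 [[280.91937524 241.99823881]] [[248.79939273 296.8026282 ]]
[248 293]
[[603. 295.  48.]
 [571. 327.  48.]
 [539. 295.  48.]
 [571. 263.  48.]
 [603. 295.  48.]] [[339.32493902 251.10521854]
 [255.85961762 214.75807484]
 [222.19839687 288.60713698]
 [299.21289653 318.54469397]
 [339.32493902 251.10521854]]
```

View pics/w4.png

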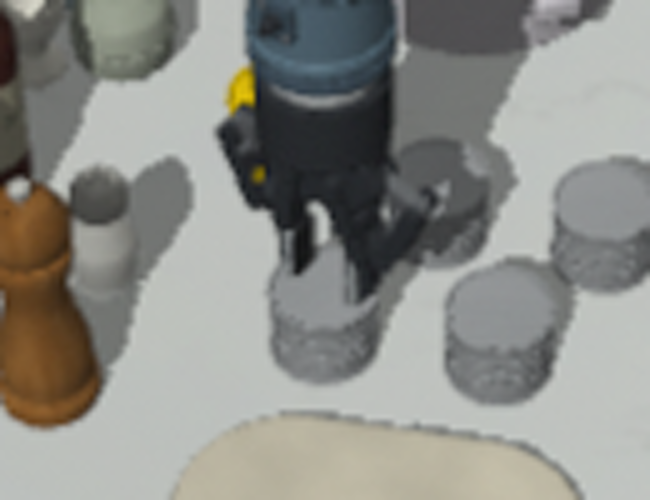

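The wrist and side views agree that the shut fingertips hang about 5–10 mm above the tin's top, higher than the TCP figure implies. I'll open, lower carefully while watching the force, then close.

Emit:
jog_arm([
  [[0,0,-0.01,0,0,0,1],[0,0,-0.01,0,0,0,1],[0,0,-0.01,0,0,0,1],[0,0,-0.01,0,0,0,1],[0,0,0,0,0,0,1],[0,0,0.004,0,0,0,1],[0,0,0.008,0,0,0,1],[0,0,0.012,0,0,0,1],[0,0,0.012,0,0,0,0.6],[0,0,0.012,0,0,0,0.6],[0,0,0.012,0,0,0,0.6],[0,0,0.012,0,0,0,0.6]],
])

```text
time: 5.95
ee_pos: [572.9, 295.8, 15.7]
tool_rot: [[0.342, 0.94, 0.001], [0.94, -0.342, 0.0], [0.001, 0.001, -1.0]]
force: [-0.7, -1.6, 6.4]
finger_gap: 0.698
grasp_force: 63.2
```

Run:
```python
from h import *
o=get_obs(); print(o["ee_pos"],o["force"],o["finger_gap"])
c=camera("wrist"); s=camera("side")
p=np.array([248,293]); b=cv2.resize(s["img"][p[1]-60:p[1]+40,p[0]-65:p[0]+65],(390,300),interpolation=cv2.INTER_CUBIC)
a=cv2.resize(c["img"],(400,300),interpolation=cv2.INTER_AREA)
cv2.imwrite("pics/w5.png",np.hstack([a,b])[:,:,::-1])
```

```text
[572.86729989 295.81403679  15.66153891] [-0.70772245 -1.57830425  6.36096949] 0.6976844089428619
```

View pics/w5.png

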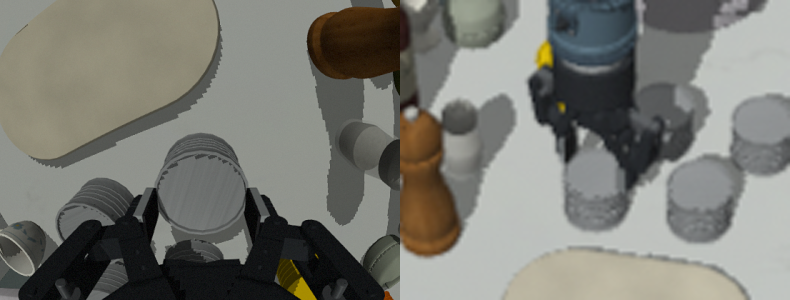

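Gripped, with grasp force 63 N and the pads on the tin's upper part. I'll lift and weigh.

Emit:
jog_arm([
  [[0,0,-0.02,0,0,0,0.6],[0,0,-0.06,0,0,0,0.6],[0,0,-0.1,0,0,0,0.6],[0,0,-0.15,0,0,0,0.6],[0,0,-0.19,0,0,0,0.6],[0,0,-0.2,0,0,0,0.6],[0,0,-0.2,0,0,0,0.6],[0,0,-0.2,0,0,0,0.6],[0,0,-0.2,0,0,0,0.6]],
])

```text
time: 6.95
ee_pos: [570.3, 295.2, 210.7]
tool_rot: [[0.342, 0.94, -0.006], [0.94, -0.342, -0.002], [-0.004, -0.005, -1.0]]
force: [-0.1, 0.5, -4.2]
finger_gap: 0.694
grasp_force: 65.7
```

Run:
```python
from h import *
for _ in range(3):
    o=get_obs(); c=camera("wrist"); print(o["ee_pos"],o["force"],o["torque"],o["grasp_force"],o["finger_gap"])
cv2.imwrite("pics/w6.png",c["img"][:,:,::-1])
plan([(559.5,-2.1,215,-12),(559.5,-2.1,62,-12),(585,420,215,90),(585,420,30,90)])
```

```text
[570.28798063 295.18077815 210.73876342] [-0.11742192  0.51142349 -4.1833172 ] [-0.02338693 -0.03113244 -0.0040758 ] 65.65629959106445 0.6940783104697776
[570.53349497 295.24616832 211.08505132] [-0.41668309 -0.08006488 -4.71614094] [ 0.0048004  -0.01089112 -0.05703063] 65.6732439994812 0.691476163247821
[570.85146998 295.35587218 211.65623828] [-0.45427477  1.07531677 -3.61189191] [-2.13804311e-02  1.92299130e-02  9.64095129e-05] 65.68688750267029 0.6908245797003222
t 7.1 q1,q6 16.8 36.8 ee [571.2 295.5 212.3] phi -20.0
(559.5, -2.1, 215, -12) -> [-0.2836  0.0908 -0.0024] rz -0.14 q6 12.0
(559.5, -2.1, 62, -12) -> [-0.2833  0.0912  0.1506] rz -0.14 q6 12.0
(585, 420, 215, 90) -> [ 0.1217 -0.0296 -0.0029] rz -1.92 q6 -54.0
(585, 420, 30, 90) -> [ 0.1221 -0.0291  0.1821] rz -1.92 q6 -54.0
```

View pics/w6.png

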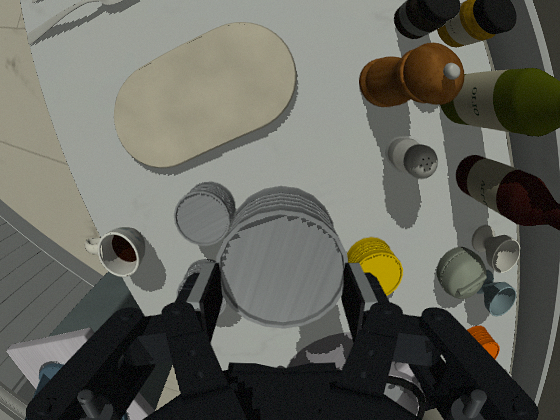

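Net force is about -4 N, so tin A is filled. I'll take it to the canner slot.

Emit:
jog_arm([
  [[-0.14,0.045,-0.012,0,0,-0.14,0.6],[-0.283,0.091,-0.012,0,0,-0.14,0.6],[-0.283,0.091,-0.012,0,0,-0.14,0.6],[-0.283,0.091,-0.012,0,0,-0.14,0.6],[-0.283,0.091,-0.012,0,0,-0.14,0.6],[-0.283,0.091,-0.012,0,0,-0.14,0.6],[-0.283,0.091,-0.012,0,0,-0.14,0.6],[-0.283,0.091,-0.012,0,0,-0.14,0.6],[-0.283,0.091,-0.012,0,0,-0.14,0.6],[-0.283,0.091,0.03,0,0,-0.14,0.6],[-0.283,0.091,0.06,0,0,-0.14,0.6],[-0.283,0.091,0.06,0,0,-0.14,0.6],[-0.283,0.091,0.06,0,0,-0.14,0.6],[-0.283,0.091,0.06,0,0,-0.14,0.6]],
])

```text
time: 8.5
ee_pos: [562.4, -0.8, 156.7]
tool_rot: [[0.206, 0.978, 0.003], [0.978, -0.206, -0.001], [0.0, 0.003, -1.0]]
force: [0.2, 0.0, -3.5]
finger_gap: 0.688
grasp_force: 66.6
```

Run:
```python
from h import *
c=camera("top"); s=camera("side"); o=get_obs(); print(o["ee_pos"],o["force"])
e=o["ee_pos"]; print(proj(c,e),proj(s,e))
p=proj(c,[[550.8,-43.2,109]])[0].astype(int); q=proj(s,[[550.8,-43.2,109]])[0].astype(int); print(p,q)
a=cv2.resize(c["img"][p[1]-50:p[1]+50,p[0]-50:p[0]+50],(400,400),interpolation=cv2.INTER_CUBIC)
b=cv2.resize(s["img"][q[1]-65:q[1]+35,q[0]-50:q[0]+50],(400,400),interpolation=cv2.INTER_CUBIC)
cv2.imwrite("pics/c1.png",np.hstack([a,b])[:,:,::-1])
plan([(559.5,-2.1,64,-12)])
```

```text
[562.43533814  -1.18439267 156.85846196] [ 0.32354861  0.20895535 -3.94192359]
[[276.1380131  199.81767968]] [[273.58925688 195.57359124]]
[288 205] [279 199]
t 8.6 q1,q6 -12.2 -0.3 ee [562.4  -1.2 156.9] phi -11.9
(559.5, -2.1, 64, -12) -> [-0.0015 -0.003   0.0928] rz 0.001 q6 12.0
```

View pics/c1.png

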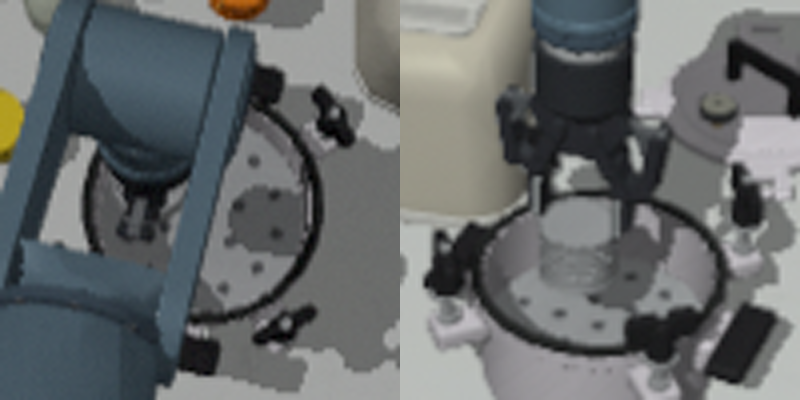

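The tin hangs over the left inside of the pan at c1 (580,225), clear of the wall. I'll lower and release it.

Emit:
jog_arm([
  [[-0.001,-0.002,0.03,0,0,0,0.6],[-0.001,-0.002,0.06,0,0,0,0.6],[-0.001,-0.002,0.08,0,0,0,0.6],[-0.001,-0.002,0.088,0,0,0,0.6],[-0.001,-0.002,0.092,0,0,0,0.6],[-0.001,-0.002,0.094,0,0,0,0.6],[-0.001,-0.002,0.094,0,0,0,0.6]],
])

```text
time: 9.3
ee_pos: [559.8, -2.1, 61.8]
tool_rot: [[0.207, 0.978, 0.002], [0.978, -0.207, -0.0], [-0.0, 0.002, -1.0]]
force: [0.2, 0.4, -3.3]
finger_gap: 0.691
grasp_force: 66.7
```

Emit:
jog_arm([
  [[0,0,0.002,0,0,0,0.6],[0,0,0.002,0,0,0,0.9],[0,0,0.002,0,0,0,0.9],[0,0,0.002,0,0,0,0.9],[0,0,0.002,0,0,0,0.9],[0,0,-0.02,0,0,0,0.9],[0,0,-0.06,0,0,0,0.95],[0,0,-0.1,0,0,0,1],[0,0,-0.14,0,0,0,1],[0,0,-0.16,0,0,0,1]],
])

```text
time: 10.3
ee_pos: [560.5, -2.2, 225.0]
tool_rot: [[0.207, 0.978, 0.006], [0.978, -0.207, -0.001], [0.0, 0.006, -1.0]]
force: [-0.5, -0.2, 0.8]
finger_gap: 0.995
grasp_force: 0.0
```

Run:
```python
from h import *
o=get_obs();print(o["force"],o["grasp_force"])
tins([(559,-2,93),(526,197,48),(471,288.5,48),(425,194,48)])
plan([(525.5,197.5,150,-20),(525.5,197.5,10,-20),(525.5,197.5,210,-20)])
```

```text
[-0.50051924 -0.18094541  0.76812652] 0.0
(559, -2) found [560.3  33.6] score 0.38
(526, 197) found [525. 198.] score 0.88
(471, 288.5) found [472.3 289.6] score 0.93
(425, 194) found [426.9 197.4] score 0.49
t 10.35 q1,q6 -12.3 -0.4 ee [561.7  -2.4 227.4] phi -12.0
(525.5, 197.5, 150, -20) -> [ 0.188  -0.0776  0.0767] rz 0.14 q6 41.0
(525.5, 197.5, 10, -20) -> [ 0.188  -0.0789  0.2167] rz 0.14 q6 41.0
(525.5, 197.5, 210, -20) -> [ 0.188  -0.077   0.0167] rz 0.14 q6 41.0
```

Emit:
jog_arm([
  [[0.1,-0.04,0,0,0,0.14,1],[0.194,-0.077,0.03,0,0,0.14,1],[0.194,-0.077,0.077,0,0,0.14,1],[0.194,-0.077,0.077,0,0,0.14,1],[0.194,-0.077,0.077,0,0,0.14,1],[0.194,-0.077,0.077,0,0,0.14,1],[0.194,-0.078,0.11,0,0,0.14,1],[0.194,-0.078,0.15,0,0,0.14,1],[0.194,-0.078,0.18,0,0,0.14,1],[0.194,-0.078,0.205,0,0,0.14,1],[0.194,-0.078,0.214,0,0,0.14,1],[0.194,-0.078,0.217,0,0,0.14,1],[0.194,-0.078,0.217,0,0,0.14,1],[0.194,-0.078,0.217,0,0,0.14,0.6],[0.194,-0.078,0.217,0,0,0.14,0.6],[0.194,-0.078,0.217,0,0,0.14,0.6],[0.194,-0.078,0.217,0,0,0.14,0.6],[0.194,-0.078,0.217,0,0,0.14,0.6]],
])

```text
time: 12.15
ee_pos: [525.3, 204.3, 6.3]
tool_rot: [[0.342, 0.94, 0.005], [0.94, -0.342, 0.0], [0.002, 0.005, -1.0]]
force: [0.5, -1.6, 7.8]
finger_gap: 0.72
grasp_force: 64.3
```

Emit:
jog_arm([
  [[0,0,-0.02,0,0,0,0.6],[0,0,-0.06,0,0,0,0.6],[0,0,-0.11,0,0,0,0.6],[0,0,-0.16,0,0,0,0.6],[0,0,-0.2,0,0,0,0.6],[0,0,-0.21,0,0,0,0.6],[0,0,-0.21,0,0,0,0.6],[0,0,-0.21,0,0,0,0.6],[0,0,-0.21,0,0,0,0.6]],
])

```text
time: 13.05
ee_pos: [520.8, 203.8, 210.4]
tool_rot: [[0.342, 0.94, -0.005], [0.94, -0.342, -0.001], [-0.003, -0.005, -1.0]]
force: [-0.6, -0.6, -3.4]
finger_gap: 0.715
grasp_force: 67.4
```

Run:
```python
from h import *
for _ in range(4):
    o=get_obs(); c=camera("top"); print(o["ee_pos"][2],o["force"],o["finger_gap"])
g=c["img"]; tins([(559,-2,93)])
# tray: tin offset -6 in tool x
def tcp(tx,ty,f,off=6.3):
    a=np.radians(f+90); return (round(tx+off*np.cos(a),1),round(ty+off*np.sin(a),1))
# slot 198deg, closing -72 or 108
a=np.radians(198); sx,sy=550.8+42*np.cos(a),-43.2+42*np.sin(a)
for f in (108,-72): x,y=tcp(sx,sy,f); plan([(x,y,215,f),(x,y,53,f)])
for f in (90,-90): x,y=tcp(585,420,f); plan([(x,y,215,f),(x,y,20,f)])
```

```text
210.39315800822106 [-0.61879772 -0.57021128 -3.36870301] 0.7153717925030223
210.61835638794176 [-0.10942858  0.17070477 -3.95417496] 0.7159203782486007
210.99414982000468 [-0.94141622 -0.31086595 -3.08553672] 0.7129330329425433
211.52829877376422 [-0.26427811  0.4680747  -3.18337576] 0.7136087806148604
(559, -2) found [547.1 -37.4] score 0.38
t 13.3 q1,q6 9.2 29.2 ee [522.2 204.  212.4] phi -20.0
(np.float64(504.9), np.float64(-58.1), 215, 108) -> [-0.2522  0.0734 -0.0025] rz -2.234 q6 -115.0
(np.float64(504.9), np.float64(-58.1), 53, 108) -> [-0.252   0.0737  0.1595] rz -2.234 q6 -115.0
t 13.3 q1,q6 9.2 29.2 ee [522.2 204.  212.4] phi -20.0
(np.float64(516.8), np.float64(-54.2), 215, -72) -> [-0.2445  0.0832 -0.0025] rz 0.908 q6 66.0
(np.float64(516.8), np.float64(-54.2), 53, -72) -> [-0.2443  0.0835  0.1595] rz 0.908 q6 66.0
t 13.3 q1,q6 9.2 29.2 ee [522.2 204.  212.4] phi -20.0
(np.float64(578.7), np.float64(420.0), 215, 90) -> [ 0.2223 -0.0208 -0.0028] rz -1.92 q6 -54.0
(np.float64(578.7), np.float64(420.0), 20, 90) -> [ 0.2225 -0.0205  0.1922] rz -1.92 q6 -54.0
t 13.3 q1,q6 9.2 29.2 ee [522.2 204.  212.4] phi -20.0
(np.float64(591.3), np.float64(420.0), 215, -90) -> [ 0.2266 -0.009  -0.0028] rz 1.222 q6 125.0
(np.float64(591.3), np.float64(420.0), 20, -90) -> [ 0.2268 -0.0086  0.1922] rz 1.222 q6 125.0
```

Net force is about -3 N, so tin B is filled too. It goes to slot 198°.

Emit:
jog_arm([
  [[-0.12,0.04,-0.014,0,0,0.45,0.6],[-0.244,0.083,-0.014,0,0,0.908,0.6],[-0.244,0.083,-0.014,0,0,0.908,0.6],[-0.244,0.083,-0.014,0,0,0.908,0.6],[-0.244,0.083,-0.014,0,0,0.908,0.6],[-0.244,0.083,-0.014,0,0,0.908,0.6],[-0.244,0.083,-0.014,0,0,0.908,0.6],[-0.244,0.083,-0.014,0,0,0.908,0.6],[-0.244,0.083,-0.014,0,0,0.908,0.6],[-0.244,0.083,-0.014,0,0,0.908,0.6],[-0.244,0.083,0.03,0,0,0.908,0.6],[-0.244,0.083,0.07,0,0,0.908,0.6],[-0.244,0.083,0.11,0,0,0.908,0.6],[-0.244,0.083,0.14,0,0,0.908,0.6],[-0.244,0.083,0.15,0,0,0.908,0.6],[-0.244,0.083,0.157,0,0,0.908,0.6],[-0.244,0.083,0.157,0,0,0.908,0.6]],
])

```text
time: 15.0
ee_pos: [517.8, -53.3, 57.0]
tool_rot: [[0.951, 0.31, 0.001], [0.31, -0.951, -0.0], [0.001, 0.0, -1.0]]
force: [-0.1, -1.2, -3.4]
finger_gap: 0.714
grasp_force: 67.3
```

Emit:
jog_arm([
  [[0,0,0.003,0,0,0,0.6],[0,0,0.006,0,0,0,0.6],[0,0,0.006,0,0,0,0.6],[0,0,0.006,0,0,0,0.9],[0,0,0.006,0,0,0,0.9],[0,0,0.006,0,0,0,0.9],[0,0,0.006,0,0,0,0.9],[0,0,-0.02,0,0,0,0.9],[0,0,-0.06,0,0,0,0.95],[0,0,-0.1,0,0,0,1],[0,0,-0.14,0,0,0,1],[0,0,-0.16,0,0,0,1]],
])

```text
time: 16.2
ee_pos: [518.9, -54.1, 220.9]
tool_rot: [[0.951, 0.309, 0.006], [0.309, -0.951, -0.002], [0.005, 0.003, -1.0]]
force: [0.2, -0.2, 0.3]
finger_gap: 1.002
grasp_force: 0.0
```

Run:
```python
from h import *
tins([(471,288.5,48),(425,194,48)])
def tcp(tx,ty,f,off=8):
    a=np.radians(f+90); return (round(tx+off*np.cos(a),1),round(ty+off*np.sin(a),1))
x,y=tcp(426,194,-20); plan([(x,y,215,-20),(x,y,150,-20),(x,y,8,-20)])
```

```text
(471, 288.5) found [472.3 289.6] score 0.93
(425, 194) found [427.  193.8] score 0.69
t 16.25 q1,q6 -19.0 53.0 ee [520.1 -54.4 223.2] phi -72.0
(np.float64(428.7), np.float64(201.5), 215, -20) -> [-0.0079 -0.2717  0.0066] rz -0.908 q6 45.0
(np.float64(428.7), np.float64(201.5), 150, -20) -> [-0.0084 -0.272   0.0716] rz -0.908 q6 45.0
(np.float64(428.7), np.float64(201.5), 8, -20) -> [-0.0095 -0.2728  0.2136] rz -0.908 q6 45.0
```

Emit:
jog_arm([
  [[-0.004,-0.13,0,0,0,-0.45,1],[-0.008,-0.272,0.01,0,0,-0.908,1],[-0.008,-0.272,0.01,0,0,-0.908,1],[-0.008,-0.272,0.01,0,0,-0.908,1],[-0.008,-0.272,0.03,0,0,-0.908,1],[-0.008,-0.272,0.05,0,0,-0.908,1],[-0.008,-0.272,0.072,0,0,-0.908,1],[-0.008,-0.272,0.072,0,0,-0.908,1],[-0.008,-0.272,0.11,0,0,-0.908,1],[-0.008,-0.272,0.15,0,0,-0.908,1],[-0.008,-0.272,0.18,0,0,-0.908,1],[-0.008,-0.272,0.205,0,0,-0.908,1],[-0.009,-0.272,0.214,0,0,-0.908,1],[-0.009,-0.272,0.214,0,0,-0.908,1],[-0.009,-0.272,0.214,0,0,-0.908,0.6],[-0.009,-0.272,0.214,0,0,-0.908,0.6],[-0.009,-0.272,0.214,0,0,-0.908,0.6],[-0.009,-0.272,0.214,0,0,-0.908,0.6],[-0.009,-0.272,0.214,0,0,-0.908,0.6]],
])

```text
time: 18.15
ee_pos: [426.8, 202.6, 4.8]
tool_rot: [[0.342, 0.94, 0.004], [0.94, -0.342, 0.0], [0.002, 0.004, -1.0]]
force: [-0.3, -1.0, 5.5]
finger_gap: 0.717
grasp_force: 64.2
```

Emit:
jog_arm([
  [[0,0,-0.02,0,0,0,0.6],[0,0,-0.06,0,0,0,0.6],[0,0,-0.11,0,0,0,0.6],[0,0,-0.16,0,0,0,0.6],[0,0,-0.2,0,0,0,0.6],[0,0,-0.21,0,0,0,0.6],[0,0,-0.21,0,0,0,0.6],[0,0,-0.21,0,0,0,0.6],[0,0,-0.21,0,0,0,0.6]],
])

```text
time: 19.05
ee_pos: [423.4, 202.1, 210.6]
tool_rot: [[0.342, 0.94, -0.004], [0.94, -0.342, -0.001], [-0.002, -0.003, -1.0]]
force: [0.3, -0.0, -0.7]
finger_gap: 0.722
grasp_force: 65.5
```

Run:
```python
from h import *
for _ in range(4):
    o=get_obs(); c=camera("top"); print(o["ee_pos"][2],o["force"],o["finger_gap"])
def tcp(tx,ty,f,off=8):
    a=np.radians(f+90); return (round(tx+off*np.cos(a),1),round(ty+off*np.sin(a),1))
a=np.radians(318); sx,sy=550.8+42*np.cos(a),-43.2+42*np.sin(a)
for f in (48,228): x,y=tcp(sx,sy,f); plan([(x,y,220,f),(x,y,55,f)])
for f in (90,): x,y=tcp(585,420,f); plan([(x,y,215,f),(x,y,23,f)])
```

```text
210.63472657649663 [ 0.3066491  -0.02020235 -0.74235033] 0.7220414598081708
210.59484739977975 [-0.17465308 -0.63382667 -0.0194576 ] 0.7184895926552846
210.79888682440745 [ 0.80210243 -0.39961248 -0.06017017] 0.7165230928455457
211.0328076346181 [ 0.20248092  0.28449121 -1.43159433] 0.7176672244024346
t 19.25 q1,q6 11.0 31.0 ee [424.1 202.2 211.3] phi -20.0
(np.float64(576.1), np.float64(-66.0), 220, 48) -> [-0.2     0.2346 -0.0089] rz -1.187 q6 -55.0
(np.float64(576.1), np.float64(-66.0), 55, 48) -> [-0.1998  0.2349  0.1561] rz -1.187 q6 -55.0
t 19.25 q1,q6 11.0 31.0 ee [424.1 202.2 211.3] phi -20.0
(np.float64(588.0), np.float64(-76.7), 220, 228) -> [-0.206   0.2494 -0.0089] rz 1.955 q6 125.0
(np.float64(588.0), np.float64(-76.7), 55, 228) -> [-0.2058  0.2498  0.1561] rz 1.955 q6 125.0
t 19.25 q1,q6 11.0 31.0 ee [424.1 202.2 211.3] phi -20.0
(np.float64(577.0), np.float64(420.0), 215, 90) -> [ 0.257   0.0692 -0.0041] rz -1.92 q6 -54.0
(np.float64(577.0), np.float64(420.0), 23, 90) -> [0.2572 0.0696 0.1879] rz -1.92 q6 -54.0
```

Under 1 N, so tin D is empty. It goes to the tray.

Emit:
jog_arm([
  [[0.12,0.02,-0.004,0,0,-0.15,0.6],[0.246,0.038,-0.004,0,0,-1.92,0.6],[0.246,0.038,-0.004,0,0,-1.92,0.6],[0.246,0.038,-0.004,0,0,-1.92,0.6],[0.246,0.038,-0.004,0,0,-1.92,0.6],[0.246,0.038,-0.004,0,0,-1.92,0.6],[0.246,0.038,-0.004,0,0,-1.92,0.6],[0.246,0.038,-0.004,0,0,-1.92,0.6],[0.246,0.038,-0.004,0,0,-1.92,0.6],[0.246,0.038,-0.004,0,0,-1.92,0.6],[0.246,0.038,-0.004,0,0,-1.92,0.6],[0.246,0.038,0.04,0,0,-1.92,0.6],[0.246,0.038,0.08,0,0,-1.92,0.6],[0.246,0.038,0.12,0,0,-1.92,0.6],[0.246,0.038,0.16,0,0,-1.92,0.6],[0.246,0.038,0.18,0,0,-1.92,0.6],[0.246,0.038,0.188,0,0,-1.92,0.6],[0.246,0.038,0.188,0,0,-1.92,0.6],[0.246,0.038,0.188,0,0,-1.92,0.6]],
])

```text
time: 21.15
ee_pos: [545.5, 421.1, 25.9]
tool_rot: [[-1.0, -0.0, 0.002], [-0.0, 1.0, 0.001], [-0.002, 0.001, -1.0]]
force: [0.7, -0.2, 0.4]
finger_gap: 0.716
grasp_force: 65.6
```

Emit:
jog_arm([
  [[0,0,0.004,0,0,0,0.6],[0,0,0.0065,0,0,0,0.6],[0,0,0.0075,0,0,0,0.6],[0,0,0.0075,0,0,0,0.6],[0,0,0.0075,0,0,0,0.8],[0,0,0.0075,0,0,0,0.8],[0,0,0.0075,0,0,0,0.9],[0,0,0.0075,0,0,0,0.9],[0,0,-0.02,0,0,0,0.9],[0,0,-0.06,0,0,0,0.95],[0,0,-0.1,0,0,0,1],[0,0,-0.14,0,0,0,1],[0,0,-0.14,0,0,0,1]],
])

```text
time: 22.45
ee_pos: [548.4, 422.7, 173.0]
tool_rot: [[-1.0, -0.0, 0.011], [-0.0, 1.0, 0.006], [-0.011, 0.006, -1.0]]
force: [1.5, -0.3, 0.0]
finger_gap: 1.003
grasp_force: 0.0
```

Run:
```python
from h import *
tins([(471,288.5,48),(552,420,60),(558,-2,93)])
def tcp(tx,ty,f,off=8):
    a=np.radians(f+90); return (round(tx+off*np.cos(a),1),round(ty+off*np.sin(a),1))
x,y=tcp(472,289.5,-20); plan([(x,y,150,-20),(x,y,7,-20)])
x,y=tcp(472,289.5,90); plan([(x,y,150,90),(x,y,7,90)])
```

```text
(471, 288.5) found [472.3 289.6] score 0.92
(552, 420) found [541.4 413.3] score 0.43
(558, -2) found [550.7 -37.3] score 0.36
t 22.5 q1,q6 27.8 -62.2 ee [546.9 421.9 169.4] phi 90.0
(np.float64(474.7), np.float64(297.0), 150, -20) -> [ 0.0723 -0.1249  0.0184] rz 1.92 q6 52.0
(np.float64(474.7), np.float64(297.0), 7, -20) -> [ 0.0734 -0.1255  0.1614] rz 1.92 q6 52.0
t 22.5 q1,q6 27.8 -62.2 ee [546.9 421.9 169.4] phi 90.0
(np.float64(464.0), np.float64(289.5), 150, 90) -> [ 0.083  -0.1324  0.0183] rz 0.0 q6 -58.0
(np.float64(464.0), np.float64(289.5), 7, 90) -> [ 0.0841 -0.133   0.1613] rz 0.0 q6 -58.0
```

Emit:
jog_arm([
  [[0.04,-0.07,0,0,0,0,1],[0.083,-0.132,0.01,0,0,0,1],[0.083,-0.132,0.018,0,0,0,1],[0.083,-0.132,0.018,0,0,0,1],[0.083,-0.132,0.05,0,0,0,1],[0.083,-0.132,0.09,0,0,0,1],[0.083,-0.132,0.12,0,0,0,1],[0.083,-0.132,0.15,0,0,0,1],[0.084,-0.132,0.16,0,0,0,1],[0.084,-0.132,0.16,0,0,0,1],[0.084,-0.132,0.16,0,0,0,0.6],[0.084,-0.132,0.16,0,0,0,0.6],[0.084,-0.132,0.16,0,0,0,0.6],[0.084,-0.132,0.16,0,0,0,0.6],[0.084,-0.132,0.16,0,0,0,0.6]],
])

```text
time: 24.0
ee_pos: [462.3, 289.3, 7.2]
tool_rot: [[-1.0, -0.0, 0.004], [-0.0, 1.0, 0.001], [-0.004, 0.001, -1.0]]
force: [-1.0, -0.7, 5.9]
finger_gap: 0.703
grasp_force: 63.1
```

Emit:
jog_arm([
  [[0,0,-0.02,0,0,0,0.6],[0,0,-0.06,0,0,0,0.6],[0,0,-0.11,0,0,0,0.6],[0,0,-0.16,0,0,0,0.6],[0,0,-0.2,0,0,0,0.6],[0,0,-0.21,0,0,0,0.6],[0,0,-0.21,0,0,0,0.6],[0,0,-0.21,0,0,0,0.6],[0,0,-0.21,0,0,0,0.6]],
])

```text
time: 24.9
ee_pos: [459.3, 288.1, 212.5]
tool_rot: [[-1.0, -0.0, -0.003], [-0.0, 1.0, -0.001], [0.003, -0.001, -1.0]]
force: [0.4, -0.4, -0.2]
finger_gap: 0.699
grasp_force: 64.8
```

Run:
```python
from h import *
for _ in range(4):
    o=get_obs(); c=camera("side"); print(o["ee_pos"][2],o["force"],o["finger_gap"])
tins([(552,420,60),(426,194,48),(526,197,48)])
def tcp(tx,ty,f,off=9):
    a=np.radians(f+90); return (round(tx+off*np.cos(a),1),round(ty+off*np.sin(a),1))
a=np.radians(318); sx,sy=550.8+42*np.cos(a),-43.2+42*np.sin(a)
for f in (48,228): x,y=tcp(sx,sy,f); plan([(x,y,220,f),(x,y,55,f)])
for f in (90,): x,y=tcp(470,420,f); plan([(x,y,210,f),(x,y,23,f)])
```

```text
212.4654211105547 [ 0.39718085 -0.37304788 -0.1879252 ] 0.699160068066925
212.40307290903328 [-0.40710055  0.93669359 -0.99462532] 0.6963365017909283
212.59929275156713 [-0.4825792   0.65718266 -0.00815564] 0.6986738507162226
212.87289502511325 [-0.09341342  0.4863221  -0.29527969] 0.6991911925187867
(552, 420) found [589.3 409.4] score 0.49
(426, 194) found [459.4 195.2] score 0.13
(526, 197) found [536.5 169.4] score 0.36
t 25.15 q1,q6 19.5 -70.5 ee [460.1 288.4 213.5] phi 90.0
(np.float64(575.3), np.float64(-65.3), 220, 48) -> [-0.1151 -0.3537 -0.0065] rz 0.733 q6 -54.0
(np.float64(575.3), np.float64(-65.3), 55, 48) -> [-0.1154 -0.3536  0.1585] rz 0.733 q6 -54.0
t 25.15 q1,q6 19.5 -70.5 ee [460.1 288.4 213.5] phi 90.0
(np.float64(588.7), np.float64(-77.3), 220, 228) -> [-0.1285 -0.3657 -0.0065] rz -2.408 q6 -235.0
(np.float64(588.7), np.float64(-77.3), 55, 228) -> [-0.1288 -0.3656  0.1585] rz -2.408 q6 -235.0
t 25.15 q1,q6 19.5 -70.5 ee [460.1 288.4 213.5] phi 90.0
(np.float64(461.0), np.float64(420.0), 210, 90) -> [-0.0009  0.1316  0.0034] rz 0.0 q6 -48.0
(np.float64(461.0), np.float64(420.0), 23, 90) -> [-0.0013  0.1318  0.1904] rz 0.0 q6 -48.0
```

Tin C is empty as well. Before placing it I'll check the tray numerically.

Run:
```python
from h import *
for n in ("side","top"):
    s=camera(n); im=s["img"].astype(int)
    for z in (12,60):
        print(n,z,[(x,[im[tuple(proj(s,[[x,y,z]])[0].round().astype(int)[::-1])].tolist() for y in (385,420,455)]) for x in (420,445,470,495,525,552,580,610)])
```

```text
side 12 [(420, [[183, 178, 158], [185, 180, 160], [177, 172, 153]]), (445, [[189, 184, 164], [182, 178, 158], [182, 177, 158]]), (470, [[185, 179, 161], [180, 175, 156], [185, 180, 160]]), (495, [[181, 176, 157], [182, 177, 157], [181, 175, 157]]), (525, [[124, 126, 124], [89, 91, 92], [174, 169, 151]]), (552, [[138, 141, 142], [132, 135, 137], [159, 158, 146]]), (580, [[140, 143, 144], [156, 154, 145], [181, 177, 157]]), (610, [[170, 168, 157], [181, 176, 156], [184, 179, 159]])]
side 60 [(420, [[186, 189, 186], [183, 179, 159], [183, 178, 159]]), (445, [[186, 189, 186], [190, 185, 165], [185, 180, 160]]), (470, [[186, 190, 185], [182, 177, 157], [181, 175, 156]]), (495, [[186, 189, 185], [182, 176, 157], [184, 179, 159]]), (525, [[112, 115, 113], [138, 142, 142], [109, 112, 113]]), (552, [[142, 145, 142], [139, 142, 144], [114, 117, 118]]), (580, [[184, 188, 184], [177, 172, 155], [179, 174, 155]]), (610, [[183, 186, 182], [183, 186, 183], [180, 175, 156]])]
top 12 [(420, [[79, 98, 110], [162, 158, 145], [159, 155, 143]]), (445, [[79, 98, 110], [162, 158, 146], [163, 158, 146]]), (470, [[79, 98, 110], [34, 41, 47], [155, 152, 140]]), (495, [[70, 85, 97], [39, 49, 54], [40, 50, 56]]), (525, [[39, 48, 54], [82, 100, 112], [61, 77, 84]]), (552, [[37, 47, 54], [80, 97, 108], [77, 92, 103]]), (580, [[23, 28, 32], [80, 98, 110], [80, 100, 111]]), (610, [[120, 119, 111], [59, 73, 83], [71, 88, 98]])]
top 60 [(420, [[163, 159, 147], [160, 155, 143], [159, 161, 159]]), (445, [[87, 105, 116], [163, 159, 146], [160, 157, 145]]), (470, [[80, 99, 110], [39, 45, 49], [57, 63, 65]]), (495, [[80, 98, 111], [35, 46, 53], [51, 62, 71]]), (525, [[82, 100, 111], [61, 77, 87], [67, 82, 93]]), (552, [[42, 53, 58], [60, 75, 85], [79, 97, 108]]), (580, [[27, 35, 43], [79, 94, 108], [78, 96, 108]]), (610, [[32, 37, 41], [74, 92, 104], [64, 81, 90]])]
```

Emit:
jog_arm([
  [[0.006,0.06,0.003,0,0,0,0.6],[0.006,0.13,0.003,0,0,0,0.6],[0.006,0.13,0.003,0,0,0,0.6],[0.006,0.13,0.003,0,0,0,0.6],[0.006,0.13,0.003,0,0,0,0.6],[0.006,0.13,0.04,0,0,0,0.6],[0.006,0.13,0.08,0,0,0,0.6],[0.006,0.13,0.12,0,0,0,0.6],[0.006,0.13,0.16,0,0,0,0.6],[0.006,0.13,0.18,0,0,0,0.6],[0.006,0.13,0.187,0,0,0,0.6],[0.006,0.13,0.187,0,0,0,0.6],[0.006,0.13,0.187,0,0,0,0.6]],
])

```text
time: 26.55
ee_pos: [455.9, 418.7, 29.3]
tool_rot: [[-1.0, 0.0, 0.002], [0.0, 1.0, 0.001], [-0.002, 0.001, -1.0]]
force: [-0.3, 0.0, 0.0]
finger_gap: 0.697
grasp_force: 65.0
```

Emit:
jog_arm([
  [[0,0,0.004,0,0,0,0.6],[0,0,0.007,0,0,0,0.6],[0,0,0.0085,0,0,0,0.6],[0,0,0.0085,0,0,0,0.6],[0,0,0.0085,0,0,0,0.8],[0,0,0.0085,0,0,0,0.8],[0,0,0.0085,0,0,0,0.9],[0,0,0.0085,0,0,0,0.9],[0,0,-0.02,0,0,0,0.9],[0,0,-0.06,0,0,0,0.95],[0,0,-0.12,0,0,0,1],[0,0,-0.18,0,0,0,1],[0,0,-0.2,0,0,0,1]],
])

```text
time: 27.85
ee_pos: [455.0, 418.9, 231.1]
tool_rot: [[-1.0, -0.0, 0.002], [-0.0, 1.0, 0.002], [-0.002, 0.002, -1.0]]
force: [-0.5, 0.9, 0.2]
finger_gap: 0.999
grasp_force: 0.0
```

Run:
```python
from h import *
plan([(440,-250,230,54),(440,-300,230,-126),(440,-300,230,-36)])
```

```text
t 27.85 q1,q6 31.7 -58.4 ee [455.  418.9 231.1] phi 90.0
(440, -250, 230, 54) -> [ 0.0152 -0.6689  0.    ] rz 0.629 q6 -84.0
(440, -300, 230, -126) -> [ 1.520e-02 -7.189e-01 -1.000e-04] rz -2.513 q6 -268.0
(440, -300, 230, -36) -> [ 1.520e-02 -7.189e-01 -1.000e-04] rz 2.199 q6 2.0
```

Emit:
jog_arm([
  [[0.015,-0.72,-0.03,0,0,0.629,1],[0.015,-0.72,-0.03,0,0,0.629,1],[0.015,-0.72,-0.03,0,0,0.629,1],[0.015,-0.72,-0.03,0,0,0.629,1],[0.015,-0.72,-0.03,0,0,0.629,1],[0.015,-0.72,-0.03,0,0,0.629,1],[0.015,-0.72,-0.03,0,0,0.629,1],[0.015,-0.72,-0.03,0,0,0.629,1],[0.015,-0.72,-0.03,0,0,0.629,1],[0.015,-0.72,-0.03,0,0,0.629,1],[0.015,-0.72,-0.03,0,0,0.629,1],[0.015,-0.72,-0.03,0,0,0.629,1],[0.015,-0.72,-0.03,0,0,0.629,1],[0.015,-0.72,-0.03,0,0,0.629,1],[0.015,-0.72,-0.03,0,0,0.629,1],[0.015,-0.72,-0.03,0,0,0.629,0.4],[0.015,-0.72,-0.03,0,0,0.629,0.4],[0.015,-0.72,-0.03,0,0,0.629,0.4]],
])

```text
time: 29.65
ee_pos: [439.9, -299.8, 257.5]
tool_rot: [[-0.81, 0.587, -0.0], [0.587, 0.81, 0.001], [0.001, 0.001, -1.0]]
force: [-0.5, 0.3, -0.6]
finger_gap: 0.513
grasp_force: 0.0
```

Run:
```python
from h import *
o=get_obs(); w=camera("wrist"); t=camera("top"); print(o["ee_pos"],o["finger_gap"])
np.savez("lid.npz",w=w["img"],t=t["img"],K=w["intrinsics"],o=w["origin"],R=w["orientation"])
a=cv2.resize(t["img"][175:265,140:320],(540,270),interpolation=cv2.INTER_CUBIC)
b=cv2.resize(w["img"],(440,330),interpolation=cv2.INTER_AREA)
P=proj(t,[[465,-440,60]])[0].astype(int); d=cv2.resize(t["img"][P[1]-45:P[1]+45,P[0]-48:P[0]+48],(352,330),interpolation=cv2.INTER_CUBIC)
out=np.zeros((600,800,3),np.uint8); out[:270,:540]=a; out[270:,:440]=b; out[270:,440:792]=d; print(P)
cv2.imwrite("pics/l1.png",out[:,:,::-1])
print(fishproj(w,[[465,-440,69]]),fishproj(w,o["ee_pos"]))
```

```text
[ 439.86566614 -299.82991001  257.45232861] 0.5125044956843229
[398 233]
[[203.29403626 262.96998268]] [[283.81803515 252.53922316]]
```

View pics/l1.png

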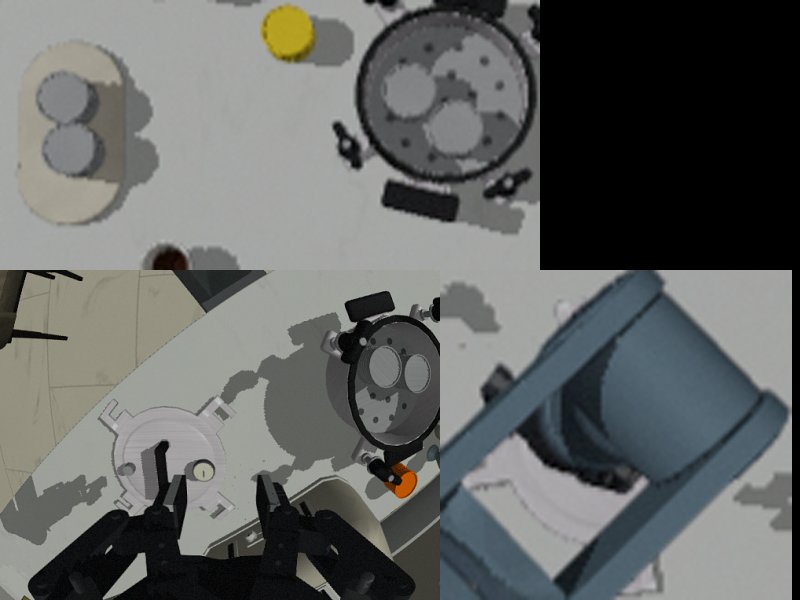

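Tray (crop (66,98), (72,149)) and rack (410,90), (455,128) each hold two upright tins. In the wrist view the lid bar runs vertically at (161,475), with the gauge at (203,471) and the vent weight at (126,470). I'll compute the lid's position.

Run:
```python
from h import *
z=np.load("lid.npz"); k=560/440
px=lambda p:(np.array(p)-[0,270.])*k
for dz in (0,15,25):
    c=dict(intrinsics=z["K"],origin=z["o"]+[0,0,dz],orientation=z["R"])
    g=fishat(c,px([(203,468),(127,468)]),45); r=fishat(c,px([(120,405),(224,405),(218,499),(113,499)]),15)
    b=fishat(c,px([(164,445),(160,500)]),69)
    rim=fishat(c,px([(350,395),(446,395)]),107); h=fishat(c,px([(370,306)]),85)
    n=fishat(c,px([(357,341),(385,467)]),158)
    print(dz,"gauge/wt",g.round(0).tolist(),g.mean(0).round(1),np.linalg.norm(g[0]-g[1]).round(1),np.degrees(np.arctan2(*(g[0]-g[1])[::-1])).round(1),"bar",b.round(0).tolist(),"nuts",n.round(0).tolist(),"handle",h.round(0))
```

```text
0 gauge/wt [[501.0, -382.0], [425.0, -490.0]] [ 463.  -436.4] 131.8 55.2 bar [[429.0, -399.0], [498.0, -469.0]] nuts [[444.0, -115.0], [609.0, -152.0]] handle [[430. -25.]]
15 gauge/wt [[506.0, -387.0], [427.0, -500.0]] [ 466.5 -443.5] 137.0 55.2 bar [[431.0, -405.0], [503.0, -478.0]] nuts [[447.0, -107.0], [622.0, -147.0]] handle [[432. -15.]]
25 gauge/wt [[509.0, -391.0], [429.0, -506.0]] [ 468.8 -448.3] 140.5 55.2 bar [[432.0, -410.0], [507.0, -484.0]] nuts [[450.0, -102.0], [631.0, -143.0]] handle [[433.  -8.]]
```

Run:
```python
from h import *
plan([(461.5,-436.5,150,54.8),(461.5,-436.5,19,54.8)])
```

```text
t 29.75 q1,q6 -47.1 -101.2 ee [ 440.  -299.9  257.7] phi 54.1
(461.5, -436.5, 150, 54.8) -> [-0.0975 -0.0981  0.1077] rz -0.012 q6 -98.0
(461.5, -436.5, 19, 54.8) -> [-0.0975 -0.0981  0.2387] rz -0.012 q6 -98.0
```

Emit:
jog_arm([
  [[-0.05,-0.05,0.05,0,0,-0.012,0.45],[-0.0975,-0.098,0.1,0,0,-0.012,0.45],[-0.0975,-0.098,0.11,0,0,-0.012,0.45],[-0.0975,-0.098,0.11,0,0,-0.012,0.45],[-0.0975,-0.098,0.14,0,0,-0.012,0.45],[-0.0975,-0.098,0.17,0,0,-0.012,0.45],[-0.0975,-0.098,0.2,0,0,-0.012,0.45],[-0.0975,-0.098,0.21,0,0,-0.012,0.45],[-0.0975,-0.098,0.22,0,0,-0.012,0.45],[-0.0975,-0.098,0.228,0,0,-0.012,0.45],[-0.0975,-0.098,0.234,0,0,-0.012,0.45],[-0.0975,-0.098,0.236,0,0,-0.012,0.45],[-0.0975,-0.098,0.236,0,0,-0.012,0.45]],
])

```text
time: 31.05
ee_pos: [461.1, -438.3, 22.0]
tool_rot: [[-0.816, 0.578, 0.0], [0.578, 0.816, -0.001], [-0.001, -0.0, -1.0]]
force: [0.3, -0.0, 0.1]
finger_gap: 0.448
grasp_force: 0.0
```

Emit:
jog_arm([
  [[0,0,0,0,0,0,0],[0,0,0,0,0,0,0],[0,0,0,0,0,0,0],[0,0,0,0,0,0,0],[0,0,0,0,0,0,0],[0,0,0,0,0,0,0],[0,0,0,0,0,0,0]],
], grip_force=100)

```text
time: 31.75
ee_pos: [461.5, -438.3, 22.7]
tool_rot: [[-0.816, 0.578, 0.001], [0.578, 0.816, -0.001], [-0.001, 0.0, -1.0]]
force: [1.1, 3.2, 6.4]
finger_gap: 0.165
grasp_force: 99.0
```

Run:
```python
from h import *
o=get_obs(); print(o["force"],o["torque"],o["grasp_force"],o["finger_gap"])
c=camera("wrist"); cv2.imwrite("pics/l2.png",cv2.resize(c["img"],(560,420))[:,:,::-1])
```

```text
[1.10950008 3.19106872 6.40874729] [ 0.49111171 -0.12489002  0.00322024] 99.00821328163147 0.1652562910832529
```

View pics/l2.png

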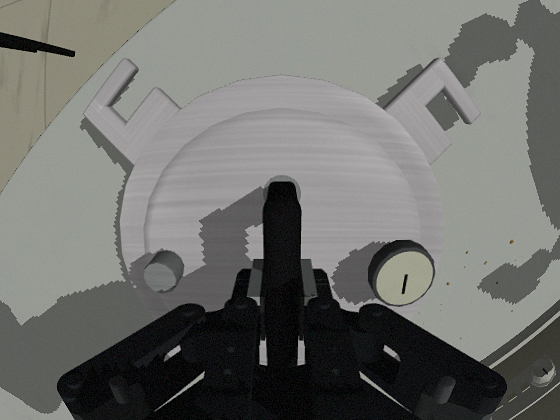

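The pads hold the bar centrally at (283,275); gauge (403,272), weight (164,272). I'll refine the lid centre in the tool frame, then lift.

```bash
cat >> h.py <<'E'
def loc(R,e,xy,z):
    return (R.T@(np.r_[xy,z]-e)).round(1)
E
python3 - <<'E'
from h import *
o=get_obs(); e=np.array(o["ee_pos"]); R=np.array(o["tool_rot"]); c=camera("wrist")
for p,z in [((403,272),45),((164,272),45),((283,182),69),((283,365),69),((127,66),15),((436,66),15)]:
    print(p,loc(R,e,fishat(c,p,z)[0],z))
E
```

```text
(403, 272) [ -2.2  63.2 -22.2]
(164, 272) [ -2.1 -63.5 -22.2]
(283, 182) [ 50.9  -0.7 -46.3]
(283, 365) [-42.3  -0.6 -46.2]
(127, 66) [108.6 -88.8   7.6]
(436, 66) [108.6  86.2   7.6]
```

Emit:
jog_arm([
  [[0,0,-0.01,0,0,0,0],[0,0,-0.03,0,0,0,0],[0,0,-0.07,0,0,0,0],[0,0,-0.11,0,0,0,0],[0,0,-0.16,0,0,0,0],[0,0,-0.195,0,0,0,0],[0,0,-0.205,0,0,0,0],[0,0,-0.205,0,0,0,0],[0,0,-0.205,0,0,0,0]],
])

```text
time: 32.75
ee_pos: [459.8, -436.8, 223.4]
tool_rot: [[-0.816, 0.579, -0.003], [0.579, 0.816, 0.004], [0.005, 0.001, -1.0]]
force: [-0.5, 0.5, -6.1]
finger_gap: 0.163
grasp_force: 98.5
```

Run:
```python
from h import *
o=get_obs(); print(o["force"],o["torque"],o["finger_gap"],o["ee_pos"],o["tool_rot"])
def tcp(tx,ty,f,off=3):
    a=np.radians(f+90); return (round(tx+off*np.cos(a),1),round(ty+off*np.sin(a),1))
x,y=tcp(550.8,-43.2,24.6); plan([(x,y,225,24.6),(x,y,135,24.6)])
```

```text
[-0.53240203  0.47961271 -6.11123164] [0.01618316 0.04092927 0.0257192 ] 0.16288954541420272 [ 459.77973846 -436.75188043  223.3643763 ] [[-0.81566333  0.578519   -0.00301534]
 [ 0.57850732  0.81566754  0.00396789]
 [ 0.00475501  0.00149207 -0.99998758]]
t 32.75 q1,q6 -54.2 -108.9 ee [ 459.8 -436.8  223.4] phi 54.7
(np.float64(549.6), np.float64(-40.5), 225, 24.6) -> [ 1.560e-01  3.752e-01 -3.000e-04] rz 0.525 q6 -29.0
(np.float64(549.6), np.float64(-40.5), 135, 24.6) -> [0.1556 0.375  0.0897] rz 0.525 q6 -29.0
```

Emit:
jog_arm([
  [[0.05,0.03,-0.03,0,0,0.15,0],[0.1,0.08,-0.03,0,0,0.3,0],[0.144,0.15,-0.03,0,0,0.525,0],[0.144,0.15,-0.03,0,0,0.525,0],[0.144,0.15,-0.03,0,0,0.525,0],[0.144,0.15,-0.03,0,0,0.525,0],[0.148,0.22,-0.03,0,0,0.525,0],[0.152,0.3,-0.03,0,0,0.525,0],[0.156,0.375,-0.03,0,0,0.525,0],[0.156,0.375,-0.03,0,0,0.525,0],[0.156,0.375,-0.03,0,0,0.525,0],[0.156,0.375,-0.03,0,0,0.525,0],[0.156,0.375,-0.03,0,0,0.525,0],[0.156,0.375,0,0,0,0.525,0],[0.156,0.375,0,0,0,0.525,0],[0.156,0.375,0,0,0,0.525,0]],
])

```text
time: 34.35
ee_pos: [549.4, -43.1, 225.5]
tool_rot: [[-0.414, 0.91, -0.003], [0.91, 0.414, 0.001], [0.002, -0.003, -1.0]]
force: [0.6, -0.1, -5.7]
finger_gap: 0.162
grasp_force: 99.3
```

Run:
```python
from h import *
o=get_obs(); print(o["force"],o["torque"]); c=camera("top"); w=camera("wrist")
np.savez("lid2.npz",w=w["img"],t=c["img"],K=w["intrinsics"],o=w["origin"],R=w["orientation"],e=o["ee_pos"],tr=o["tool_rot"])
plan([(549.6,-40.5,145,24.6),(549.6,-40.5,125,24.6)])
# nut positions in wrist view: dark blob centroids near prediction
C=np.array([550.8,-43.2]); g=w["img"].max(2)
for k in range(4):
    a=np.radians(-12.5+45+90*k); P=[*(C+130*np.array([np.cos(a),np.sin(a)])),155]; uv=fishproj(w,P)[0]; u,v=uv.round().astype(int)
    if 30<u<530 and 30<v<390:
        W=g[v-25:v+26,u-25:u+26]<60; yy,xx=np.nonzero(W); 
        if len(xx): print(k,uv.round(1),"dark",len(xx),(xx.mean()+u-25).round(1),(yy.mean()+v-25).round(1),"->",fishat(w,(xx.mean()+u-25,yy.mean()+v-25),155))
    else: print(k,uv)
```

```text
[ 0.57406594 -0.05428497 -5.65628666] [0.00964692 0.01759567 0.019887  ]
t 34.45 q1,q6 -16.8 -41.3 ee [550.9 -43.  227.5] phi 24.5
(549.6, -40.5, 145, 24.6) -> [ 0.0029 -0.0002  0.0825] rz -0.002 q6 -29.0
(549.6, -40.5, 125, 24.6) -> [ 0.0029 -0.0002  0.1025] rz -0.002 q6 -29.0
0 [439.4 192.1] dark 710 446.5 185.2 -> [[663.51425995  34.67118632]]
1 [257.9  43. ] dark 1228 259.5 49.2 -> [[483.97427252  62.52748259]]
2 [131.9 233.3] dark 2 155.5 255.5 -> [[ 467.20821903 -123.24099973]]
3 [301.9 342.5] dark 2415 302.1 342.3 -> [[ 620.67787499 -152.47699006]]
```

Emit:
jog_arm([
  [[0.003,0,0.03,0,0,0,0],[0.003,0,0.06,0,0,0,0],[0.003,0,0.08,0,0,0,0],[0.003,0,0.09,0,0,0,0],[0.003,0,0.095,0,0,0,0],[0.003,0,0.098,0,0,0,0],[0.003,0,0.1,0,0,0,0],[0.003,0,0.1,0,0,0,0],[0.003,0,0.1,0,0,0,0]],
])

```text
time: 35.35
ee_pos: [549.8, -39.3, 127.4]
tool_rot: [[-0.416, 0.909, 0.001], [0.909, 0.416, -0.0], [-0.001, 0.001, -1.0]]
force: [0.1, 0.1, -6.2]
finger_gap: 0.165
grasp_force: 99.2
```

Emit:
jog_arm([
  [[-0.001,0,0.001,0,0,0,0],[-0.001,0,0.002,0,0,0,0],[-0.001,0,0.003,0,0,0,0],[-0.001,0,0.0035,0,0,0,0],[-0.001,0,0.0035,0,0,0,0]],
])

```text
time: 35.85
ee_pos: [550.1, -40.3, 124.1]
tool_rot: [[-0.416, 0.909, 0.001], [0.909, 0.416, -0.0], [-0.001, 0.001, -1.0]]
force: [-3.6, -1.0, 3.4]
finger_gap: 0.163
grasp_force: 100.8
```

Seated on the gasket at TCP z 124, as predicted. I'll turn it clockwise.

Emit:
jog_arm([
  [[0,0.0002,0,0,0,0.1,0],[0,0.0004,0,0,0,0.2,0],[0,0.0006,0,0,0,0.3,0],[0,0.0008,0,0,0,0.4,0],[0,0.001,0,0,0,0.5,0],[0,0.0012,0,0,0,0.56,0],[0,0.0014,0,0,0,0.6,0],[0,0.0014,0,0,0,0.63,0],[0,0.0014,0,0,0,0.63,0]],
])

```text
time: 36.75
ee_pos: [554.5, -39.6, 124.7]
tool_rot: [[0.199, 0.98, 0.008], [0.98, -0.199, -0.001], [0.001, 0.008, -1.0]]
force: [8.0, 1.7, -0.7]
finger_gap: 0.161
grasp_force: 106.9
```

Run:
```python
from h import *
o=get_obs(); print(o["force"],o["torque"]); plan([(551.3,-40.8,124,-12.4)])
```

```text
[ 7.98633745  1.65227934 -0.69313808] [ 0.28616482 -1.15967377  0.37408142]
t 36.75 q1,q6 -16.4 -4.9 ee [554.5 -39.6 124.7] phi -11.5
(551.3, -40.8, 124, -12.4) -> [-0.0019 -0.0029  0.0007] rz 0.016 q6 8.0
```

Emit:
jog_arm([
  [[-0.001,-0.001,0,0,0,0.015,0],[-0.001,-0.001,0,0,0,0.03,0],[-0.001,-0.001,0,0,0,0.03,0]],
])

```text
time: 37.05
ee_pos: [554.4, -39.8, 125.1]
tool_rot: [[0.227, 0.974, 0.011], [0.974, -0.227, -0.0], [0.002, 0.01, -1.0]]
force: [10.7, 4.0, -1.4]
finger_gap: 0.161
grasp_force: 107.3
```

Run:
```python
from h import *
o=get_obs(); print(o["force"],o["torque"]); plan([(551.3,-40.8,124,-12.4)])
```

```text
[10.65439704  3.98840886 -1.43743027] [ 0.78669994 -1.79360431  0.97210859]
t 37.05 q1,q6 -16.4 -3.4 ee [554.4 -39.8 125.1] phi -13.1
(551.3, -40.8, 124, -12.4) -> [-0.0017 -0.0028  0.0011] rz -0.013 q6 8.0
```

Torque is up at the stop with φ=-13.1°, so the lid is home. I'll release and lift.

Emit:
jog_arm([
  [[0.001,0.001,0,0,0,-0.015,0],[0.001,0.002,0,0,0,-0.015,0.45],[0.001,0.002,0,0,0,-0.015,0.45],[0.001,0.002,0,0,0,-0.015,0.45],[0.001,0.002,0,0,0,-0.015,0.45],[0.001,0.002,-0.03,0,0,-0.015,0.45],[0.001,0.002,-0.07,0,0,-0.015,0.45],[0.001,0.002,-0.11,0,0,-0.015,0.45],[0,-0.1,-0.12,0,0,-0.015,0.45],[0,-0.15,-0.12,0,0,-0.015,0.45],[0,-0.2,-0.12,0,0,-0.015,0.45],[0,-0.2,-0.12,0,0,-0.015,0.45],[0,-0.2,-0.12,0,0,-0.015,0.45],[0,-0.2,-0.12,0,0,-0.015,0.45],[0,-0.2,-0.12,0,0,-0.015,0.45]],
])

```text
time: 38.55
ee_pos: [356.0, 5.1, 243.6]
tool_rot: [[0.215, 0.977, 0.001], [0.977, -0.215, -0.0], [-0.0, 0.001, -1.0]]
force: [0.4, -0.4, -0.5]
finger_gap: 0.454
grasp_force: 0.0
```

Run:
```python
from h import *
o=get_obs(); print(o["ee_pos"],o["force"]); t=camera("top"); s=camera("side"); w=camera("wrist")
p=proj(t,[[550.8,-43.2,120]])[0].astype(int); q=proj(s,[[550.8,-43.2,120]])[0].astype(int); print(p,q)
a=cv2.resize(t["img"][p[1]-45:p[1]+45,p[0]-45:p[0]+45],(400,400),interpolation=cv2.INTER_CUBIC)
b=cv2.resize(s["img"][q[1]-55:q[1]+55,q[0]-55:q[0]+55],(400,400),interpolation=cv2.INTER_CUBIC)
d=cv2.resize(w["img"],(266,200),interpolation=cv2.INTER_AREA)
out=np.zeros((600,800,3),np.uint8); out[:400,:400]=a; out[:400,400:]=b; out[400:,:266]=d
cv2.imwrite("pics/n1.png",out[:,:,::-1]); np.savez("n1.npz",t=t["img"],s=s["img"],w=w["img"],K=w["intrinsics"],o=w["origin"],R=w["orientation"])
```

```text
[355.98562688   5.108198   243.55142057] [ 0.36267878 -0.36795841 -0.54023766]
[288 205] [279 196]
```

View pics/n1.png

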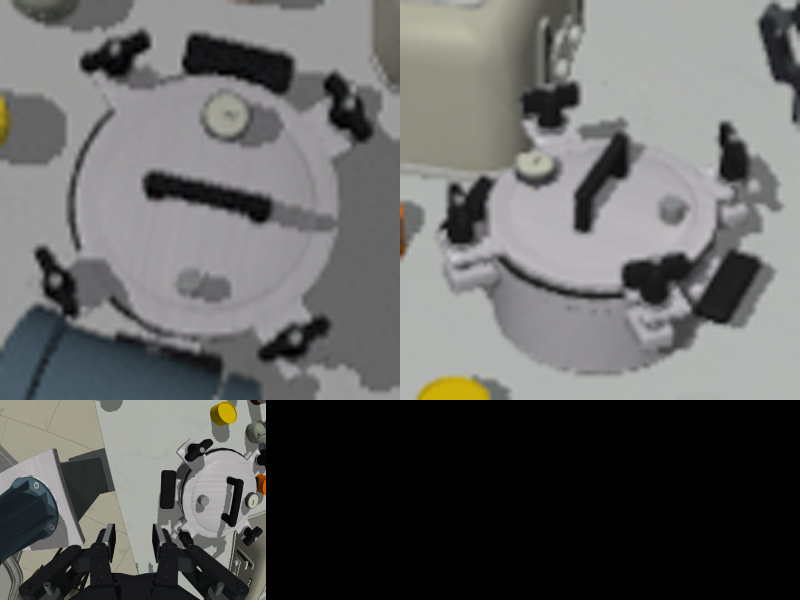

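Lid home: all four ears sit under the nuts. A slight dark crescent at the lower left suggests an offset of a few mm. I'll measure the lid's centre, nut centres and wing angles from the same image.

Run:
```python
from h import *
t=camera("top"); im=t["img"]; k=400/90
A=lambda p:(np.array(p,float)+.5)/k-.5+[243,160]
H=at(t,A([(148,184),(270,208)]),171); print("bar",H.mean(0),np.degrees(np.arctan2(*(H[1]-H[0])[::-1])),np.linalg.norm(H[1]-H[0]))
G=at(t,A([(226,116),(190,281)]),147); print("gauge/wt mid",G.mean(0),np.linalg.norm(G[0]-G[1]))
# nut blobs: dark pixels near each stud
big=cv2.resize(im,None,fx=6,fy=6,interpolation=cv2.INTER_CUBIC); g=big.max(2)
C=np.array([550.8,-43.2])
for i in range(4):
    a=np.radians(-12.5+45+90*i); q=C+130*np.array([np.cos(a),np.sin(a)])
    uv=proj(t,[[*q,158]])[0]; c=((uv+.5)*6-.5).round().astype(int); r=54
    m=(g[c[1]-r:c[1]+r,c[0]-r:c[0]+r]<75).astype(np.uint8)
    n,lab,st,cen=cv2.connectedComponentsWithStats(m); j=min(range(1,n),key=lambda j:np.hypot(*(cen[j]-r))-st[j,4]/200)
    yy,xx=np.nonzero(lab==j); P=(np.c_[xx,yy]-r+c+.5)/6-.5; W=at(t,P,155); mu=W.mean(0); ev,V=np.linalg.eigh(np.cov((W-mu).T))
    print(i,"stud",q.round(1),"blob",mu.round(1),"wing ang",(np.degrees(np.arctan2(V[1,1],V[0,1]))%180).round(1),"len",np.sqrt(ev*12).round(1),len(xx))
```

```text
bar [547.29203674 -46.63150876] -100.33062973921889 93.21897212835448
gauge/wt mid [550.23659977 -46.45304314] 131.05539408666561
0 stud [660.4  26.6] blob [657.9  25.8] wing ang 116.3 len [25.1 49.1] 3102
1 stud [481.   66.4] blob [474.5  67.5] wing ang 7.9 len [31.  54.5] 3594
2 stud [ 441.2 -113. ] blob [ 440.9 -112.5] wing ang 118.7 len [19.7 55.2] 2999
3 stud [ 620.6 -152.8] blob [ 618.7 -151.7] wing ang 29.9 len [22.5 54.1] 3273
```

Run:
```python
from h import *
t=camera("top"); s=camera("side"); f=lambda p:(np.array(p,float)+.5)/3-.5+[140,175]
for p,z,e in [((66,98),60,(553.5,421)),((72,149),60,(465.9,419)),((410,90),93,(559.5,-3.4)),((455,128),93,(512.1,-55.2))]: print(at(t,f(p),z).round(1),"arm",e)
b=at(s,(237,187),0)[0]; print("toaster corner",b)
for z in (150,180,210,240): print(z,proj(s,[[*b,z]]).round(0))
print("top view of that corner",proj(t,[[*b,0],[*b,180]]).round(0))
plan([(441.2,-113,160,28),(620.6,-152.8,160,120),(660.4,26.6,200,24),(481,66.4,200,118)])
```

```text
[[546.3 413.3]] arm (553.5, 421)
[[484.7 401.9]] arm (465.9, 419)
[[557.3  -1. ]] arm (559.5, -3.4)
[[512.9 -54.6]] arm (512.1, -55.2)
toaster corner [ 744.17132259 -210.15323311]
150 [[235. 154.]]
180 [[235. 146.]]
210 [[235. 139.]]
240 [[234. 132.]]
top view of that corner [[332. 162.]
 [339. 147.]]
t 38.85 q1,q6 -18.5 -6.1 ee [355.4   5.3 242.7] phi -12.4
(441.2, -113, 160, 28) -> [-0.0972  0.1093  0.0825] rz -0.705 q6 -42.0
(620.6, -152.8, 160, 120) -> [-0.0976  0.293   0.0822] rz -2.31 q6 -134.0
(660.4, 26.6, 200, 24) -> [0.0861 0.2934 0.0422] rz -0.635 q6 -22.0
(481, 66.4, 200, 118) -> [0.0865 0.1096 0.0425] rz -2.276 q6 -110.0
```

Run:
```python
from h import *
t=camera("top"); s=camera("side")
for z in (0,50,100,150,180): 
    p=at(t,(331,181),z)[0]; q=at(t,(331,165),z)[0]; print(z,p.round(0),proj(s,[[*p,z]]).round(0),q.round(0),proj(s,[[*q,z]]).round(0))
# toaster extents in side image rows along column 250: print colour runs
im=s["img"]
for u in (225,240,250,258,265): print(u,[(v,int(im[v,u].mean())) for v in range(100,196,6)])
```

```text
0 [ 669. -206.] [[256. 190.]] [ 733. -207.] [[240. 188.]]
50 [ 657. -200.] [[259. 181.]] [ 718. -200.] [[243. 179.]]
100 [ 645. -194.] [[262. 171.]] [ 704. -194.] [[246. 169.]]
150 [ 633. -188.] [[265. 161.]] [ 689. -188.] [[249. 159.]]
180 [ 625. -184.] [[267. 155.]] [ 681. -184.] [[251. 153.]]
225 [(100, 72), (106, 73), (112, 148), (118, 167), (124, 129), (130, 173), (136, 153), (142, 166), (148, 171), (154, 152), (160, 140), (166, 139), (172, 138), (178, 138), (184, 137), (190, 177)]
240 [(100, 130), (106, 163), (112, 172), (118, 155), (124, 178), (130, 171), (136, 153), (142, 159), (148, 176), (154, 159), (160, 141), (166, 140), (172, 139), (178, 137), (184, 135), (190, 147)]
250 [(100, 133), (106, 175), (112, 170), (118, 148), (124, 174), (130, 154), (136, 144), (142, 165), (148, 154), (154, 141), (160, 126), (166, 125), (172, 127), (178, 124), (184, 122), (190, 124)]
258 [(100, 133), (106, 162), (112, 163), (118, 139), (124, 158), (130, 150), (136, 135), (142, 119), (148, 102), (154, 84), (160, 81), (166, 60), (172, 52), (178, 94), (184, 180), (190, 64)]
265 [(100, 133), (106, 134), (112, 151), (118, 134), (124, 117), (130, 100), (136, 91), (142, 79), (148, 67), (154, 75), (160, 87), (166, 57), (172, 24), (178, 160), (184, 157), (190, 64)]
```

The arm and camera agree within 3 mm at the canner. One tray tin was knocked but is still well on the tray. The toaster is about 50 mm from nut 3, so it's clear. I'll start the half-tight round with nut_2.

Emit:
jog_arm([
  [[-0.05,0.055,0,0,0,-0.35,0.45],[-0.097,0.109,0.02,0,0,-0.705,0.45],[-0.097,0.109,0.05,0,0,-0.705,0.45],[-0.097,0.109,0.07,0,0,-0.705,0.45],[-0.097,0.109,0.07,0,0,-0.705,0.45],[-0.097,0.109,0.07,0,0,-0.705,0.45],[-0.097,0.109,0.09,0,0,-0.705,0.45],[-0.097,0.109,0.11,0,0,-0.705,0.45],[-0.097,0.109,0.12,0,0,-0.705,0.45],[-0.097,0.109,0.127,0,0,-0.705,0.45],[-0.097,0.109,0.128,0,0,-0.705,0.45],[-0.097,0.109,0.128,0,0,-0.705,0.45],[-0.097,0.109,0.128,0,0,-0.705,0.0],[-0.097,0.109,0.128,0,0,-0.705,0.0],[-0.097,0.109,0.128,0,0,-0.705,0.0],[-0.097,0.109,0.128,0,0,-0.705,0.0],[-0.097,0.109,0.128,0,0,-0.705,0.0],[-0.097,0.109,0.128,0,0,-0.705,0.0]],
], grip_force=60)

```text
time: 40.75
ee_pos: [444.8, -111.4, 117.1]
tool_rot: [[-0.469, 0.883, 0.009], [0.883, 0.469, 0.002], [-0.003, 0.009, -1.0]]
force: [12.1, 9.9, 0.8]
finger_gap: 0.238
grasp_force: 58.7
```

Run:
```python
from h import *
o=get_obs(); print(o["force"],o["torque"],o["grasp_force"],o["finger_gap"]); plan([(441.2,-113,111,-50)])
```

```text
[12.14638876  9.92249537  0.76313799] [ 1.53950011 -1.90106602  0.08993307] 58.65469107404351 0.2377857324713818
t 40.75 q1,q6 -29.2 -57.3 ee [ 444.8 -111.4  117.1] phi 28.0
(441.2, -113, 111, -50) -> [ 0.0003 -0.004   0.0061] rz 1.361 q6 36.0
```

Gripped, with side force from a ~4 mm offset. I'll shift the command to relieve it, raise the grip and turn about 1.35 rad.

Emit:
jog_arm([
  [[0,0.004,0,0,0,0,0],[0,0.004,0,0,0,0.15,0],[0,0.004,0,0,0,0.3,0],[0.001,0.004,0.001,0,0,0.45,0],[0.001,0.004,0.001,0,0,0.6,0],[0.001,0.004,0.001,0,0,0.75,0],[0.001,0.004,0.002,0,0,0.9,0],[0.001,0.004,0.002,0,0,1.05,0],[0.001,0.004,0.002,0,0,1.2,0],[0.001,0.004,0.003,0,0,1.35,0],[0.001,0.004,0.003,0,0,1.35,0],[0.001,0.004,0.003,0,0,1.35,0]],
], grip_force=90)

```text
time: 41.95
ee_pos: [445.8, -110.8, 114.2]
tool_rot: [[0.759, 0.651, 0.004], [0.651, -0.759, -0.002], [0.002, 0.004, -1.0]]
force: [1.9, -0.5, 5.8]
finger_gap: 0.224
grasp_force: 88.9
```

Run:
```python
from h import *
o=get_obs(); print(o["force"],o["torque"],o["grasp_force"],o["finger_gap"]); plan([(441.2,-113,111,-50)])
```

```text
[ 1.86407631 -0.46666584  5.83659804] [ 0.12099865  0.04589882 -0.09334419] 88.91298658592859 0.22373272083168763
t 41.95 q1,q6 -28.8 20.5 ee [ 445.8 -110.8  114.2] phi -49.4
(441.2, -113, 111, -50) -> [-0.0049 -0.0013  0.0032] rz 0.011 q6 36.0
```

Turned freely to φ=-49.4°, with the axis at about (445.5,-111) in the arm's frame: camera offset (+4,+1.7). I'll release and go over nut_0.

Emit:
jog_arm([
  [[0,0,0,0,0,0,0.45],[0,0,0,0,0,0,0.45],[0,0,0,0,0,0,0.45],[0,0,-0.04,0,0,0,0.45],[0,0,-0.08,0,0,0,0.45],[0.128,0.018,-0.08,0,0,-0.5,0.45],[0.256,0.037,-0.08,0,0,-1.281,0.45],[0.256,0.037,-0.08,0,0,-1.281,0.45],[0.256,0.037,-0.08,0,0,-1.281,0.45],[0.256,0.037,-0.08,0,0,-1.281,0.45],[0.256,0.037,-0.08,0,0,-1.281,0.45],[0.256,0.037,-0.08,0,0,-1.281,0.45],[0.256,0.037,-0.08,0,0,-1.281,0.45],[0.256,0.037,-0.08,0,0,-1.281,0.45],[0.256,0.037,-0.08,0,0,-1.281,0.45]],
])

```text
time: 43.45
ee_pos: [661.8, 29.1, 191.5]
tool_rot: [[-0.408, 0.913, -0.001], [0.913, 0.408, 0.0], [0.001, -0.001, -1.0]]
force: [-0.3, -0.5, -0.1]
finger_gap: 0.447
grasp_force: 0.0
```

```bash
cat >> h.py <<'E'
def wings(cam="top"):
    t=camera(cam); C=np.array([550.8,-43.2]); big=cv2.resize(t["img"],None,fx=6,fy=6,interpolation=cv2.INTER_CUBIC); g=big.max(2)
    for i in range(4):
        a=np.radians(-12.5+45+90*i); q=C+130*np.array([np.cos(a),np.sin(a)])
        uv=proj(t,[[*q,155]])[0]; c=((uv+.5)*6-.5).round().astype(int); r=54
        m=(g[c[1]-r:c[1]+r,c[0]-r:c[0]+r]<75).astype(np.uint8)
        n,lab,st,cen=cv2.connectedComponentsWithStats(m)
        if n<2: print(i,"none"); continue
        j=min(range(1,n),key=lambda j:np.hypot(*(cen[j]-r))-st[j,4]/200)
        yy,xx=np.nonzero(lab==j); W=at(t,(np.c_[xx,yy]-r+c+.5)/6-.5,155); mu=W.mean(0); ev,V=np.linalg.eigh(np.cov((W-mu).T))
        print(i,"blob",(mu-q).round(1),"wing",(np.degrees(np.arctan2(V[1,1],V[0,1]))%180).round(1),"len",np.sqrt(ev*12).round(0),len(xx))
E
python3 - <<'E'
from h import *
wings("top"); wings("side"); plan([(664,28,117,24)])
E
```

```text
0 blob [9.4 5.7] wing 5.3 len [39. 53.] 5053
1 blob [ -3.2 -26.8] wing 179.6 len [ 7. 65.] 989
2 blob [-0.2  1.2] wing 41.2 len [20. 50.] 2705
3 blob [-1.7  1.5] wing 28.2 len [24. 52.] 3474
0 blob [-3.7  5.1] wing 90.5 len [31. 76.] 4771
1 blob [-1.  13.3] wing 45.3 len [38. 55.] 5341
2 blob [ 2.3 19.8] wing 63.2 len [34. 61.] 4065
3 blob [5.2 9.7] wing 117.4 len [50. 84.] 5813
t 43.55 q1,q6 -7.7 -31.7 ee [661.9  28.9 191.7] phi 23.9
(664, 28, 117, 24) -> [-0.0017  0.0016  0.0747] rz -0.001 q6 -22.0
```

nut_2's wing went from 118.7° to 41.2°, which puts it at about 1.44 rad. Now nut_0.

Emit:
jog_arm([
  [[-0.001,0.001,0.03,0,0,0,0.45],[-0.001,0.001,0.055,0,0,0,0.45],[-0.001,0.001,0.07,0,0,0,0.45],[-0.001,0.001,0.075,0,0,0,0.45],[-0.001,0.001,0.075,0,0,0,0],[-0.001,0.001,0.075,0,0,0,0],[-0.001,0.001,0.075,0,0,0,0],[-0.001,0.001,0.075,0,0,0,0],[-0.001,0.001,0.075,0,0,0,0],[-0.001,0.001,0.075,0,0,0,0]],
])

```text
time: 44.55
ee_pos: [664.2, 28.8, 117.5]
tool_rot: [[-0.408, 0.913, 0.002], [0.913, 0.408, 0.0], [-0.0, 0.002, -1.0]]
force: [3.6, 2.4, -7.2]
finger_gap: 0.221
grasp_force: 88.3
```

Run:
```python
from h import *
o=get_obs(); R=np.array(o["tool_rot"]); print((R.T@o["force"]).round(1),o["torque"],o["grasp_force"],o["finger_gap"]); plan([(664,28,117,24)])
```

```text
[0.8 4.2 7.3] [ 0.35816577 -0.61213552  0.03831159] 88.2822762709111 0.22076722141146696
t 44.55 q1,q6 -7.7 -31.8 ee [664.2  28.8 117.5] phi 24.1
(664, 28, 117, 24) -> [-0.0006 -0.0005  0.0005] rz 0.001 q6 -22.0
```

Emit:
jog_arm([
  [[0,0.001,0,0,0,0.145,0],[0,0.001,0,0,0,0.29,0],[0,0.001,0.001,0,0,0.435,0],[0,0.001,0.001,0,0,0.58,0],[0,0.001,0.001,0,0,0.725,0],[0,0.001,0.002,0,0,0.87,0],[0,0.001,0.002,0,0,1.015,0],[0,0.001,0.003,0,0,1.16,0],[0,0.001,0.003,0,0,1.3,0],[0,0.001,0.003,0,0,1.3,0],[0,0.001,0.003,0,0,1.3,0.45],[0,0.001,0.003,0,0,1.3,0.45],[0,0.001,0.003,0,0,1.3,0.45],[0,0.001,-0.04,0,0,1.3,0.45],[0,0,-0.075,0,0,1.3,0.45],[0.054,-0.074,-0.075,0,0,1.4,0.45],[0.109,-0.147,-0.075,0,0,1.503,0.45],[0.109,-0.147,-0.075,0,0,1.503,0.45],[0.109,-0.147,-0.075,0,0,1.503,0.45],[0.109,-0.147,-0.075,0,0,1.503,0.45]],
])

```text
time: 46.55
ee_pos: [481.1, 69.1, 192.4]
tool_rot: [[0.883, 0.47, -0.001], [0.47, -0.883, 0.0], [-0.001, -0.001, -1.0]]
force: [0.1, -1.1, -0.9]
finger_gap: 0.45
grasp_force: 0.0
```

Run:
```python
from h import *
wings("top"); plan([(485,68,116,-62)])
```

```text
0 blob [-1.   0.3] wing 36.2 len [20. 55.] 2792
1 blob [ 2.3 12.3] wing 106.4 len [35. 38.] 3992
2 blob [0.4 2.7] wing 40.3 len [24. 50.] 3389
3 blob [-1.9  1.1] wing 29.8 len [22. 54.] 3185
t 46.6 q1,q6 -5.9 56.1 ee [483.7  68.5 193. ] phi -62.0
(485, 68, 116, -62) -> [0.0008 0.0009 0.077 ] rz 0.0 q6 70.0
```

nut_0's wing is at 36.2°, about 1.5 rad. Now nut_1: descend, grip and turn in one go.

Emit:
jog_arm([
  [[0,0,0.03,0,0,0,0.45],[0,0,0.055,0,0,0,0.45],[0,0,0.07,0,0,0,0.45],[0,0,0.076,0,0,0,0.45],[0,0,0.076,0,0,0,0],[0,0,0.076,0,0,0,0],[0,0,0.076,0,0,0,0],[0,0,0.076,0,0,0,0],[0,0,0.076,0,0,0,0],[0,0,0.076,0,0,0,0]],
])

```text
time: 47.6
ee_pos: [485.3, 67.9, 116.5]
tool_rot: [[0.883, 0.469, 0.001], [0.469, -0.883, -0.0], [0.001, 0.001, -1.0]]
force: [1.6, 0.2, -2.8]
finger_gap: 0.224
grasp_force: 88.4
```

Run:
```python
from h import *
o=get_obs(); R=np.array(o["tool_rot"]); print((R.T@o["force"]).round(1),o["torque"],o["grasp_force"],o["finger_gap"]); plan([(624.4,-151.2,195,120),(624.4,-151.2,195,-60),(485,68,116,-62)])
```

```text
[1.5 0.6 2.8] [-0.04824486 -0.15122878  0.04294503] 88.37130559142679 0.22366356213890717
t 47.6 q1,q6 -5.9 56.1 ee [485.3  67.9 116.5] phi -62.0
(624.4, -151.2, 195, 120) -> [ 0.0203  0.2588 -0.0783] rz 3.106 q6 226.0
(624.4, -151.2, 195, -60) -> [ 0.0203  0.2588 -0.0783] rz -0.036 q6 46.0
(485, 68, 116, -62) -> [-0.0002 -0.0002  0.0005] rz -0.001 q6 70.0
```

Emit:
jog_arm([
  [[0,0,0,0,0,0.148,0],[0,0,0,0,0,0.296,0],[0,0,0.001,0,0,0.444,0],[0,0,0.001,0,0,0.592,0],[0,0,0.001,0,0,0.74,0],[0,0,0.002,0,0,0.888,0],[0,0,0.002,0,0,1.036,0],[0,0,0.003,0,0,1.184,0],[0,0,0.003,0,0,1.33,0],[0,0,0.003,0,0,1.33,0],[0,0,0.003,0,0,1.33,0.45],[0,0,0.003,0,0,1.33,0.45],[0,0,0.003,0,0,1.33,0.45],[0,0,-0.04,0,0,1.33,0.45],[0,0,-0.08,0,0,1.33,0.45],[0.01,0.13,-0.085,0,0,0.6,0.45],[0.0205,0.259,-0.085,0,0,-0.036,0.45],[0.0205,0.259,-0.085,0,0,-0.036,0.45],[0.0205,0.259,-0.085,0,0,-0.036,0.45],[0.0205,0.259,-0.085,0,0,-0.036,0.45]],
])

```text
time: 49.6
ee_pos: [618.9, -143.3, 201.2]
tool_rot: [[0.996, -0.09, 0.0], [-0.09, -0.996, -0.0], [0.0, 0.0, -1.0]]
force: [1.0, 0.6, 0.8]
finger_gap: 0.454
grasp_force: 0.0
```

Emit:
jog_arm([
  [[0,0,0,0,0,0,0.45],[0,0,0,0,0,0,0.45],[0,0,0,0,0,0,0.45]],
])

```text
time: 49.9
ee_pos: [617.5, -140.6, 200.7]
tool_rot: [[0.995, -0.097, -0.001], [-0.097, -0.995, 0.001], [-0.001, -0.001, -1.0]]
force: [0.2, 0.7, -0.2]
finger_gap: 0.448
grasp_force: 0.0
```

Run:
```python
from h import *
wings("top"); plan([(624.4,-151.2,116,-60)])
```

```text
0 blob [-1.1  0.3] wing 36.0 len [20. 55.] 2750
1 blob [-1.1 -1.1] wing 131.7 len [21. 50.] 2741
2 blob [ -0.4 -22. ] wing 174.8 len [15. 60.] 2738
3 blob [ 9.7 -1.7] wing 51.0 len [51. 56.] 6897
t 49.95 q1,q6 -23.5 72.0 ee [ 617.6 -140.2  201. ] phi -95.5
(624.4, -151.2, 116, -60) -> [0.0079 0.0103 0.085 ] rz -0.62 q6 46.0
```

nut_1's wing is at 131.7°, about 1.41 rad. Now nut_3.

Emit:
jog_arm([
  [[0.008,0.0105,0,0,0,-0.62,0.45],[0.008,0.0105,0,0,0,-0.62,0.45],[0.008,0.0105,0,0,0,-0.62,0.45],[0.008,0.0105,0,0,0,-0.62,0.45],[0.008,0.0105,0.01,0,0,-0.62,0.45],[0.008,0.0105,0.03,0,0,-0.62,0.45],[0.008,0.0105,0.055,0,0,-0.62,0.45],[0.008,0.0105,0.075,0,0,-0.62,0.45],[0.008,0.0105,0.084,0,0,-0.62,0.45],[0.008,0.0105,0.084,0,0,-0.62,0.45],[0.008,0.0105,0.084,0,0,-0.62,0],[0.008,0.0105,0.084,0,0,-0.62,0],[0.008,0.0105,0.084,0,0,-0.62,0],[0.008,0.0105,0.084,0,0,-0.62,0],[0.008,0.0105,0.084,0,0,-0.62,0],[0.008,0.0105,0.084,0,0,-0.62,0]],
])

```text
time: 51.55
ee_pos: [625.0, -151.7, 118.4]
tool_rot: [[0.867, 0.499, 0.0], [0.499, -0.867, 0.001], [0.001, -0.001, -1.0]]
force: [-3.3, 4.8, 2.8]
finger_gap: 0.223
grasp_force: 88.2
```

Run:
```python
from h import *
o=get_obs(); R=np.array(o["tool_rot"]); print((R.T@o["force"]).round(1),o["torque"],o["grasp_force"],o["finger_gap"]); plan([(445.5,-111,195,-50),(445.5,-111,195,130)])
```

```text
[-0.4 -5.8 -2.8] [0.6220937  0.56085062 0.01615236] 88.17534088928369 0.2225542956555833
t 51.55 q1,q6 -24.2 35.8 ee [ 625.  -151.7  118.4] phi -60.1
(445.5, -111, 195, -50) -> [-0.1352 -0.1249 -0.0767] rz -0.176 q6 36.0
(445.5, -111, 195, 130) -> [-0.1352 -0.1249 -0.0767] rz 2.966 q6 216.0
```

Emit:
jog_arm([
  [[0,0,0,0,0,0.15,0],[0,0,0,0,0,0.3,0],[0,0,0.001,0,0,0.45,0],[0,0,0.001,0,0,0.6,0],[0,0,0.001,0,0,0.75,0],[0,0,0.002,0,0,0.9,0],[0,0,0.002,0,0,1.05,0],[0,0,0.003,0,0,1.2,0],[0,0,0.003,0,0,1.35,0],[0,0,0.003,0,0,1.35,0],[0,0,0.003,0,0,1.35,0],[0,0,0.003,0,0,1.35,0.45],[0,0,0.003,0,0,1.35,0.45],[0,0,0.003,0,0,1.35,0.45],[0,0,-0.04,0,0,1.35,0.45],[0,0,-0.08,0,0,1.2,0.45],[-0.06,-0.06,-0.083,0,0,0.6,0.45],[-0.135,-0.125,-0.083,0,0,-0.194,0.45],[-0.135,-0.125,-0.083,0,0,-0.194,0.45],[-0.135,-0.125,-0.083,0,0,-0.194,0.45]],
])

```text
time: 53.55
ee_pos: [443.3, -111.0, 199.9]
tool_rot: [[0.997, -0.071, 0.0], [-0.071, -0.997, -0.0], [0.0, 0.0, -1.0]]
force: [-0.6, -0.3, 0.2]
finger_gap: 0.452
grasp_force: 0.0
```

Run:
```python
from h import *
wings("top"); plan([(445.5,-111,195,-49),(445.5,-111,114,-49)])
```

```text
0 blob [-1.   0.3] wing 36.3 len [20. 55.] 2835
1 blob [-1.  -1.2] wing 131.7 len [21. 50.] 2808
2 blob [3.8 2.3] wing 51.4 len [30. 65.] 6147
3 blob [-2.7  0.2] wing 134.8 len [21. 52.] 2756
t 53.6 q1,q6 -29.0 64.5 ee [ 439.5 -109.4  199.2] phi -93.5
(445.5, -111, 195, -49) -> [0.0061 0.0013 0.0041] rz -0.777 q6 35.0
(445.5, -111, 114, -49) -> [0.0065 0.0013 0.0851] rz -0.777 q6 35.0
```

All four are half tight (1.50, 1.41, 1.44, 1.36 rad by wing angles). Final round: nut_2 first.

Emit:
jog_arm([
  [[0.004,0.001,0,0,0,-0.777,0.45],[0.004,0.001,0,0,0,-0.777,0.45],[0.004,0.001,0,0,0,-0.777,0.45],[0.004,0.001,0,0,0,-0.777,0.45],[0.004,0.001,0,0,0,-0.777,0.45],[0.004,0.001,0,0,0,-0.777,0.45],[0.004,0.001,0,0,0,-0.777,0.45],[0.004,0.001,0.02,0,0,-0.777,0.45],[0.004,0.001,0.04,0,0,-0.777,0.45],[0.004,0.001,0.06,0,0,-0.777,0.45]],
])

```text
time: 54.6
ee_pos: [449.8, -113.2, 139.6]
tool_rot: [[0.768, 0.641, 0.001], [0.641, -0.768, -0.001], [0.0, 0.001, -1.0]]
force: [0.2, -0.3, -0.4]
finger_gap: 0.45
grasp_force: 0.0
```

Run:
```python
from h import *
camera("side"); plan([(445.5,-111,114,-49)])
```

```text
t 54.65 q1,q6 -28.8 21.3 ee [ 447.6 -112.1  136.1] phi -50.1
(445.5, -111, 114, -49) -> [-0.0009 -0.0021  0.0222] rz -0.02 q6 35.0
```

Emit:
jog_arm([
  [[-0.0005,-0.0015,0.01,0,0,-0.01,0.45],[-0.0005,-0.0015,0.018,0,0,-0.01,0.45],[-0.0005,-0.0015,0.021,0,0,-0.01,0.45],[-0.0005,-0.0015,0.021,0,0,-0.01,0],[-0.0005,-0.0015,0.021,0,0,-0.01,0],[-0.0005,-0.0015,0.021,0,0,-0.01,0],[-0.0005,-0.0015,0.021,0,0,-0.01,0],[-0.0005,-0.0015,0.021,0,0,-0.01,0],[-0.0005,-0.0015,0.021,0,0,0.14,0],[-0.0005,-0.0015,0.022,0,0,0.29,0],[-0.0005,-0.0015,0.022,0,0,0.44,0],[-0.0005,-0.0015,0.022,0,0,0.59,0],[-0.0005,-0.0015,0.023,0,0,0.74,0],[-0.0005,-0.0015,0.023,0,0,0.89,0],[-0.0005,-0.0015,0.023,0,0,1.04,0],[-0.0005,-0.0015,0.024,0,0,1.19,0],[-0.0005,-0.0015,0.024,0,0,1.29,0],[-0.0005,-0.0015,0.024,0,0,1.34,0],[-0.0005,-0.0015,0.024,0,0,1.34,0]],
])

```text
time: 56.55
ee_pos: [446.9, -112.4, 116.6]
tool_rot: [[0.801, -0.599, -0.003], [-0.599, -0.801, -0.001], [-0.002, 0.002, -1.0]]
force: [-8.6, -1.0, 7.1]
finger_gap: 0.213
grasp_force: 88.7
```

Run:
```python
from h import *
o=get_obs(); R=np.array(o["tool_rot"]); print((R.T@o["force"]).round(1),o["torque"],o["grasp_force"],o["finger_gap"]); plan([(664.2,28.5,192,-54)])
```

```text
[-6.4  6.  -7. ] [-0.08150802  1.4939672   0.07441304] 88.683276779484 0.21335121962818415
t 56.55 q1,q6 -28.8 98.0 ee [ 446.9 -112.4  116.6] phi -126.8
(664.2, 28.5, 192, -54) -> [ 0.0896 -0.2428 -0.0761] rz -1.27 q6 56.0
```

Emit:
jog_arm([
  [[0,0,0,0,0,0,0.45],[0,0,0,0,0,0,0.45],[0,0,0,0,0,0,0.45],[0,0,-0.04,0,0,0,0.45],[0,0,-0.08,0,0,-0.1,0.45],[0.045,-0.12,-0.08,0,0,-0.6,0.45],[0.09,-0.243,-0.08,0,0,-1.27,0.45],[0.09,-0.243,-0.08,0,0,-1.27,0.45],[0.09,-0.243,-0.08,0,0,-1.27,0.45],[0.09,-0.243,-0.08,0,0,-1.27,0.45],[0.09,-0.243,-0.08,0,0,-1.27,0.45],[0.09,-0.243,-0.08,0,0,-1.27,0.45],[0.09,-0.243,-0.08,0,0,-1.27,0.45],[0.09,-0.243,-0.08,0,0,-1.27,0.45],[0.09,-0.243,-0.08,0,0,-1.27,0.45],[0.09,-0.243,-0.08,0,0,-1.27,0.45],[0.09,-0.243,-0.04,0,0,-1.27,0.45],[0.09,-0.243,-0.03,0,0,-1.27,0.45],[0.09,-0.243,-0.03,0,0,-1.27,0.45]],
])

```text
time: 58.45
ee_pos: [663.5, 29.1, 143.3]
tool_rot: [[0.809, 0.588, -0.006], [0.588, -0.809, 0.001], [-0.004, -0.004, -1.0]]
force: [-0.5, 0.3, -0.1]
finger_gap: 0.448
grasp_force: 0.0
```

Run:
```python
from h import *
wings("top"); plan([(664.2,28.5,114,-54)])
```

```text
0 blob [8.8 7.2] wing 168.5 len [48. 50.] 6514
1 blob [-14.6 -27.2] wing 178.8 len [ 6. 32.] 584
2 blob [-0.4  1.4] wing 141.5 len [18. 54.] 2561
3 blob [-2.   1.1] wing 134.5 len [21. 50.] 3025
t 58.5 q1,q6 -7.7 46.3 ee [664.8  28.9 145.3] phi -54.0
(664.2, 28.5, 114, -54) -> [-0.0007  0.      0.0313] rz 0.0 q6 56.0
```

nut_2's wing is at 141.5°, about 2.8 rad, so tight. Now nut_0.

Emit:
jog_arm([
  [[-0.001,0,0.015,0,0,0,0.45],[-0.001,0,0.026,0,0,0,0.45],[-0.001,0,0.031,0,0,0,0.45],[-0.001,0,0.031,0,0,0,0],[-0.001,0,0.031,0,0,0,0],[-0.001,0,0.031,0,0,0,0],[-0.001,0,0.031,0,0,0,0],[-0.001,0,0.031,0,0,0,0],[-0.001,0,0.031,0,0,0.14,0],[-0.001,0,0.032,0,0,0.29,0],[-0.001,0,0.032,0,0,0.44,0],[-0.001,0,0.032,0,0,0.59,0],[-0.001,0,0.033,0,0,0.74,0],[-0.001,0,0.033,0,0,0.89,0],[-0.001,0,0.033,0,0,1.04,0],[-0.001,0,0.034,0,0,1.17,0],[-0.001,0,0.034,0,0,1.25,0],[-0.001,0,0.034,0,0,1.31,0],[-0.001,0,0.034,0,0,1.31,0]],
])

```text
time: 60.4
ee_pos: [664.7, 28.5, 111.7]
tool_rot: [[0.777, -0.629, -0.0], [-0.629, -0.777, 0.0], [-0.0, -0.0, -1.0]]
force: [0.8, -1.8, -7.3]
finger_gap: 0.222
grasp_force: 88.6
```

Run:
```python
from h import *
o=get_obs(); R=np.array(o["tool_rot"]); print((R.T@o["force"]).round(1),o["torque"],o["grasp_force"],o["finger_gap"]); plan([(485,68,192,41.7)])
```

```text
[1.8 0.9 7.3] [-0.19117021 -0.26157299 -0.02956343] 88.59134363243356 0.22195169978875542
t 60.4 q1,q6 -7.7 121.3 ee [664.7  28.5 111.7] phi -129.0
(485, 68, 192, 41.7) -> [-0.1645  0.0824 -0.0803] rz -2.979 q6 -34.0
```

Emit:
jog_arm([
  [[0,0,0,0,0,0,0.45],[0,0,0,0,0,0,0.45],[0,0,0,0,0,0,0.45],[0,0,-0.04,0,0,0,0.45],[0,0,-0.08,0,0,-0.1,0.45],[-0.08,0.04,-0.085,0,0,-0.25,0.45],[-0.165,0.082,-0.085,0,0,-0.4,0.45],[-0.165,0.082,-0.085,0,0,-0.55,0.45],[-0.165,0.082,-0.085,0,0,-0.7,0.45],[-0.165,0.082,-0.085,0,0,-0.85,0.45],[-0.165,0.082,-0.085,0,0,-1.0,0.45],[-0.165,0.082,-0.085,0,0,-1.15,0.45],[-0.165,0.082,-0.085,0,0,-1.3,0.45],[-0.165,0.082,-0.085,0,0,-1.45,0.45],[-0.165,0.082,-0.085,0,0,-1.6,0.45],[-0.165,0.082,-0.085,0,0,-1.7,0.45],[-0.165,0.082,-0.085,0,0,-1.7,0.45]],
])

```text
time: 62.1
ee_pos: [485.3, 68.6, 197.8]
tool_rot: [[0.523, 0.853, 0.002], [0.853, -0.523, 0.0], [0.001, 0.001, -1.0]]
force: [-0.3, 0.1, -0.2]
finger_gap: 0.453
grasp_force: 0.0
```

Run:
```python
from h import *
wings("top"); plan([(485,68,140,41.7),(485,68,114,41.7)])
```

```text
0 blob [-3.4 -1.4] wing 147.8 len [22. 51.] 2786
1 blob [ 3.  13.1] wing 158.0 len [36. 48.] 5140
2 blob [-0.   1.9] wing 142.0 len [19. 53.] 3184
3 blob [-2.6  0.2] wing 134.9 len [20. 52.] 2742
t 62.15 q1,q6 -5.9 25.8 ee [485.3  68.6 197.6] phi -31.7
(485, 68, 140, 41.7) -> [-0.0007  0.      0.0576] rz -1.281 q6 -34.0
(485, 68, 114, 41.7) -> [-0.0007 -0.      0.0836] rz -1.281 q6 -34.0
```

Emit:
jog_arm([
  [[-0.0005,0,0,0,0,-0.15,0.45],[-0.0005,0,0,0,0,-0.3,0.45],[-0.0005,0,0,0,0,-0.45,0.45],[-0.0005,0,0,0,0,-0.6,0.45],[-0.0005,0,0,0,0,-0.75,0.45],[-0.0005,0,0,0,0,-0.9,0.45],[-0.0005,0,0,0,0,-1.05,0.45],[-0.0005,0,0,0,0,-1.2,0.45],[-0.0005,0,0.01,0,0,-1.281,0.45],[-0.0005,0,0.04,0,0,-1.281,0.45],[-0.0005,0,0.065,0,0,-1.281,0.45],[-0.0005,0,0.08,0,0,-1.281,0.45],[-0.0005,0,0.084,0,0,-1.281,0.45],[-0.0005,0,0.084,0,0,-1.281,0],[-0.0005,0,0.084,0,0,-1.281,0],[-0.0005,0,0.084,0,0,-1.281,0],[-0.0005,0,0.084,0,0,-1.281,0],[-0.0005,0,0.084,0,0,-1.281,0],[-0.0005,0,0.084,0,0,-1.281,0]],
])

```text
time: 64.05
ee_pos: [485.1, 68.3, 113.6]
tool_rot: [[-0.667, 0.745, 0.001], [0.745, 0.667, 0.0], [-0.0, 0.001, -1.0]]
force: [0.1, 4.1, 2.1]
finger_gap: 0.224
grasp_force: 88.8
```

Run:
```python
from h import *
o=get_obs(); R=np.array(o["tool_rot"]); print((R.T@o["force"]).round(1),o["torque"],o["grasp_force"],o["finger_gap"]); plan([(624.6,-151.3,195,44)])
```

```text
[ 2.9  2.8 -2.1] [ 0.61998616  0.05338009 -0.03075916] 88.77455276437104 0.2235492394390477
t 64.05 q1,q6 -5.9 -47.7 ee [485.1  68.3 113.6] phi 41.8
(624.6, -151.3, 195, 44) -> [-0.2567 -0.0423 -0.0814] rz -0.038 q6 -58.0
```

Emit:
jog_arm([
  [[0,0,0,0,0,0.15,0],[0,0,0,0,0,0.3,0],[0,0,0.001,0,0,0.45,0],[0,0,0.001,0,0,0.6,0],[0,0,0.001,0,0,0.75,0],[0,0,0.002,0,0,0.9,0],[0,0,0.002,0,0,1.05,0],[0,0,0.003,0,0,1.2,0],[0,0,0.003,0,0,1.32,0],[0,0,0.003,0,0,1.4,0],[0,0,0.003,0,0,1.4,0],[0,0,0.003,0,0,1.38,0.45],[0,0,0.003,0,0,1.38,0.45],[0,0,0.003,0,0,1.38,0.45],[0,0,-0.04,0,0,1.38,0.45],[0,0,-0.08,0,0,1.3,0.45],[-0.12,-0.02,-0.085,0,0,1.15,0.45],[-0.257,-0.042,-0.085,0,0,1.0,0.45],[-0.257,-0.042,-0.085,0,0,0.9,0.45],[-0.257,-0.042,-0.085,0,0,0.9,0.45]],
])

```text
time: 66.05
ee_pos: [592.0, -101.1, 197.4]
tool_rot: [[0.167, 0.986, 0.001], [0.986, -0.167, -0.001], [-0.001, 0.001, -1.0]]
force: [0.1, 0.6, 0.4]
finger_gap: 0.449
grasp_force: 0.0
```

Run:
```python
from h import *
wings("top"); plan([(624.6,-151.3,195,44.8),(624.6,-151.3,114,44.8)])
```

```text
0 blob [-3.4 -1.4] wing 147.6 len [22. 50.] 2745
1 blob [0.7 0.7] wing 51.5 len [19. 47.] 2344
2 blob [ 2.4 10.4] wing 160.0 len [37. 57.] 6679
3 blob [5.3 8.9] wing 144.6 len [45. 52.] 6813
t 66.1 q1,q6 -21.4 -11.4 ee [ 595.1 -108.3  197. ] phi -10.0
(624.6, -151.3, 195, 44.8) -> [-0.0373  0.0365  0.0023] rz -0.956 q6 -58.0
(624.6, -151.3, 114, 44.8) -> [-0.0369  0.0362  0.0833] rz -0.956 q6 -58.0
```

Emit:
jog_arm([
  [[-0.037,0.036,0,0,0,-0.15,0.45],[-0.037,0.036,0,0,0,-0.3,0.45],[-0.037,0.036,0,0,0,-0.45,0.45],[-0.037,0.036,0,0,0,-0.6,0.45],[-0.037,0.036,0,0,0,-0.75,0.45],[-0.037,0.036,0,0,0,-0.9,0.45],[-0.037,0.036,0,0,0,-0.956,0.45],[-0.037,0.036,0,0,0,-0.956,0.45],[-0.037,0.036,0,0,0,-0.956,0.45]],
])

```text
time: 67.0
ee_pos: [620.2, -141.8, 197.0]
tool_rot: [[-0.706, 0.708, -0.0], [0.708, 0.706, -0.0], [0.0, -0.0, -1.0]]
force: [0.3, -0.1, -0.2]
finger_gap: 0.45
grasp_force: 0.0
```

Run:
```python
from h import *
plan([(624.6,-151.3,114,44.8)])
```

```text
t 67.0 q1,q6 -23.5 -68.4 ee [ 620.2 -141.8  197. ] phi 44.9
(624.6, -151.3, 114, 44.8) -> [-0.0098 -0.0036  0.083 ] rz 0.002 q6 -58.0
```

Emit:
jog_arm([
  [[-0.01,-0.0035,0,0,0,0,0.45],[-0.01,-0.0035,0.01,0,0,0,0.45],[-0.01,-0.0035,0.04,0,0,0,0.45],[-0.01,-0.0035,0.065,0,0,0,0.45],[-0.01,-0.0035,0.079,0,0,0,0.45],[-0.01,-0.0035,0.082,0,0,0,0.45],[-0.01,-0.0035,0.082,0,0,0,0],[-0.01,-0.0035,0.082,0,0,0,0],[-0.01,-0.0035,0.082,0,0,0,0],[-0.01,-0.0035,0.082,0,0,0,0],[-0.01,-0.0035,0.082,0,0,0,0],[-0.01,-0.0035,0.082,0,0,0,0]],
])

```text
time: 68.2
ee_pos: [625.1, -151.5, 115.6]
tool_rot: [[-0.707, 0.707, 0.001], [0.707, 0.707, -0.001], [-0.001, -0.0, -1.0]]
force: [-3.0, -1.0, 0.2]
finger_gap: 0.225
grasp_force: 88.6
```

Run:
```python
from h import *
o=get_obs(); R=np.array(o["tool_rot"]); print((R.T@o["force"]).round(1),o["torque"],o["grasp_force"],o["finger_gap"]); plan([(350,-40,260,0)])
```

```text
[ 1.4 -2.8 -0.2] [-0.1947297   0.40120389  0.01183295] 88.64532973850146 0.2248825543703803
t 68.2 q1,q6 -24.2 -69.2 ee [ 625.1 -151.5  115.6] phi 45.0
(350, -40, 260, 0) -> [ 0.2733 -0.1157 -0.1446] rz 0.786 q6 -7.0
```

Emit:
jog_arm([
  [[0,0,0,0,0,0.15,0],[0,0,0,0,0,0.3,0],[0,0,0.001,0,0,0.45,0],[0,0,0.001,0,0,0.6,0],[0,0,0.001,0,0,0.75,0],[0,0,0.002,0,0,0.9,0],[0,0,0.002,0,0,1.05,0],[0,0,0.003,0,0,1.2,0],[0,0,0.003,0,0,1.35,0],[0,0,0.003,0,0,1.44,0],[0,0,0.003,0,0,1.46,0],[0,0,0.003,0,0,1.46,0],[0,0,0.003,0,0,1.44,0.45],[0,0,0.003,0,0,1.44,0.45],[0,0,0.003,0,0,1.44,0.45],[0,0,-0.04,0,0,1.44,0.45],[0,0,-0.09,0,0,1.44,0.45],[0.1,-0.05,-0.12,0,0,1.44,0.45],[0.2,-0.1,-0.14,0,0,1.44,0.45],[0.27,-0.115,-0.14,0,0,1.44,0.45]],
])

```text
time: 70.2
ee_pos: [486.6, -100.5, 236.2]
tool_rot: [[0.609, 0.793, 0.002], [0.793, -0.609, -0.001], [0.001, 0.002, -1.0]]
force: [0.8, 0.2, 0.8]
finger_gap: 0.449
grasp_force: 0.0
```

Emit:
jog_arm([
  [[-0.07,0.08,0,0,0,0,0.45],[-0.07,0.08,0,0,0,0,0.45],[-0.07,0.08,0,0,0,0,0.45],[-0.07,0.08,0,0,0,0,0.45],[-0.07,0.08,0,0,0,0,0.45],[-0.07,0.08,0,0,0,0,0.45]],
])

```text
time: 70.8
ee_pos: [508.2, -203.7, 234.9]
tool_rot: [[0.608, 0.794, -0.0], [0.794, -0.608, 0.001], [0.0, -0.001, -1.0]]
force: [-0.5, -0.3, -0.2]
finger_gap: 0.454
grasp_force: 0.0
```

Run:
```python
from h import *
plan([(350,0,260,-12)]); wings("top")
s=camera("side"); t=camera("top")
a=cv2.resize(s["img"][141:251,224:334],(400,400),interpolation=cv2.INTER_CUBIC); b=cv2.resize(t["img"][160:250,243:333],(400,400),interpolation=cv2.INTER_CUBIC); d=cv2.resize(t["img"][185:255,130:230],(286,200),interpolation=cv2.INTER_CUBIC); out=np.zeros((600,800,3),np.uint8); out[:400,:400]=b; out[:400,400:]=a; out[400:,:286]=d
cv2.imwrite("pics/end.png",out[:,:,::-1])
```

```text
t 70.8 q1,q6 -34.3 3.1 ee [ 508.2 -203.7  234.9] phi -37.4
(350, 0, 260, -12) -> [ 0.0656 -0.2495 -0.025 ] rz -0.444 q6 12.0
0 blob [-3.4 -1.4] wing 147.8 len [22. 51.] 2749
1 blob [-0.8 -1.4] wing 52.1 len [19. 52.] 2626
2 blob [-3.1 -6. ] wing 170.8 len [35. 51.] 3255
3 blob [-2.7  2.2] wing 50.1 len [22. 54.] 3133
```

nut_3's wing is at 50.1° and all four nuts read 2.7 rad or more. Last check, numerically: tins on the tray and lid position.

Run:
```python
from h import *
t=camera("top"); im=cv2.resize(t["img"],None,fx=4,fy=4,interpolation=cv2.INTER_CUBIC); A=lambda u,v:at(t,((u+.5)/4-.5,(v+.5)/4-.5),60)[0].round(1)
g=cv2.GaussianBlur(cv2.cvtColor(im[185*4:255*4,140*4:190*4],cv2.COLOR_RGB2GRAY),(0,0),3)
H=cv2.HoughCircles(g,cv2.HOUGH_GRADIENT,1.2,55,param1=60,param2=14,minRadius=33,maxRadius=40)
print([] if H is None else [(A(u+560,v+740),r) for u,v,r in H[0]])
# lid: bar dark blob
c=((proj(t,[[550.8,-43.2,171]])[0]+.5)*4).astype(int); W=im[c[1]-40:c[1]+40,c[0]-70:c[0]+70].max(2)<60
n,lab,st,cen=cv2.connectedComponentsWithStats(W.astype(np.uint8)); j=1+st[1:,4].argmax(); yy,xx=np.nonzero(lab==j)
P=at(t,(np.c_[xx+c[0]-70,yy+c[1]-40]+.5)/4-.5,165); ev,V=np.linalg.eigh(np.cov(P.T)); print("bar",P.mean(0).round(1),np.sqrt(ev*12).round(0),(np.degrees(np.arctan2(V[1,1],V[0,1]))%90).round(1))
print(get_obs()["force"])
```

```text
[(array([487.6, 409.2]), np.float32(36.6)), (array([547.5, 418.8]), np.float32(35.16))]
bar [548.2 -45.8] [16. 99.] 77.9
[ 0.51936858 -0.37785672 -0.06276675]
```

Run:
```python
from plant import *
print(finish_job())
```

```text
the job is handed in; nothing more can be done
None
```

I handed the job in at about 71 s and no verdict came back: two filled tins are in the canner, two empty ones are on the tray, the lid is home (about 4 mm off centre; the limit is 6 mm), and all four nuts read 2.7 rad or more.

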